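# Snug down the stainer's wash-chamber lid crosswise

### The job

Close the lid of the slide stainer's wash chamber with its four crank screws (orange handles, clockwise tightens). Work crosswise in two rounds, always going to the diagonally opposite screw next: first turn each one only until its foot just bites on the lid, then go round crosswise again and turn each one snug, so that the lid comes down evenly and ends fully home and level with all four feet pressing firmly. Feel for the bite and the snug point, do not overtighten, do not let the lid tip or push on it with the gripper, leave the things around it alone, and let go at the end.

Things in the scene. Friction and masses are not known exactly. Their poses are not given: they have to be found in the camera images.
- chamber: Wash chamber of a slide stainer, fixed: white housing 176 x 206 x 34 mm (x, y, height), origin at the centre of its underside on the worktop. Two steel bars along its y at x = +-55 mm (20 mm wide, tops at z 88 mm) cross over the lid and carry four crank screws at (x, y) mm: 1 (+55, +55), 2 (-55, +55), 3 (-55, -55), 4 (+55, -55). 1-3 and 2-4 are diagonals.
- lid: Loose aluminium lid plate 150 x 150 x 8 mm, 0.6 kg, green window; origin at the centre of its underside. It lies on preloaded sprung seal pads, underside about 46 mm above the chamber's origin; fully home on four hard stops it is at about 43 mm. One foot alone starts to push its corner down at about 20 N; some 30 N per foot hold it home. Snugging the second diagonal relieves the first by some 10 to 30 N.
- lid_top (a point): Centre of the lid's upper face (8 mm above its underside).
- screw1: Crank screw 1: origin on the vertical screw axis, 16 mm above the bar's top (z 104 mm) when lever 1 reads 0; lever and handle sink with it, 6 mm per rad of turning. A ball-ended rubber foot (18 mm) hangs below, under the bar. The foot's height is hidden and differs from screw to screw: with the lever at 0 its gap to the lid is 2 to 8 mm, so the first bite has to be felt.
- grip1 (a point): Centre (half-way up) of crank handle 1: upright orange cylinder, 16 mm diameter, 34 mm tall (z 118 to 152 mm with the lever at 0), spinning freely on the end of lever 1, 45 mm from the screw axis; push it sideways or pinch it from above. The black lever arm (12 mm wide, 1 to 10 mm below the handle's foot) ends in a hub on the screw axis.
- lever1 (a joint): Lever 1 angle, rad, 0 to 3.1, starts 0 to 0.25; grows clockwise from above = tighten; ratchets, so it stays put. At 0 it points 1.4 rad counter-clockwise of the chamber-centre-to-screw direction. Force along the handle's path while turning: 0.5 to 1.5 N free, plus 0.13 N per N of foot force (grows about 100 N/rad on a firm lid): first bite 2 to 3.5 N, snug about 9 N (at 1 to 2.5 rad), over 14 N strains the lid.
- screw2: Crank screw 2: origin on the vertical screw axis, 16 mm above the bar's top (z 104 mm) when lever 2 reads 0; lever and handle sink with it, 6 mm per rad of turning. A ball-ended rubber foot (18 mm) hangs below, under the bar. The foot's height is hidden and differs from screw to screw: with the lever at 0 its gap to the lid is 2 to 8 mm, so the first bite has to be felt.
- grip2 (a point): Centre (half-way up) of crank handle 2: upright orange cylinder, 16 mm diameter, 34 mm tall (z 118 to 152 mm with the lever at 0), spinning freely on the end of lever 2, 45 mm from the screw axis; push it sideways or pinch it from above. The black lever arm (12 mm wide, 1 to 10 mm below the handle's foot) ends in a hub on the screw axis.
- lever2 (a joint): Lever 2 angle, rad, 0 to 3.1, starts 0 to 0.25; grows clockwise from above = tighten; ratchets, so it stays put. At 0 it points 1.4 rad counter-clockwise of the chamber-centre-to-screw direction. Force along the handle's path while turning: 0.5 to 1.5 N free, plus 0.13 N per N of foot force (grows about 100 N/rad on a firm lid): first bite 2 to 3.5 N, snug about 9 N (at 1 to 2.5 rad), over 14 N strains the lid.
- screw3: Crank screw 3: origin on the vertical screw axis, 16 mm above the bar's top (z 104 mm) when lever 3 reads 0; lever and handle sink with it, 6 mm per rad of turning. A ball-ended rubber foot (18 mm) hangs below, under the bar. The foot's height is hidden and differs from screw to screw: with the lever at 0 its gap to the lid is 2 to 8 mm, so the first bite has to be felt.
- grip3 (a point): Centre (half-way up) of crank handle 3: upright orange cylinder, 16 mm diameter, 34 mm tall (z 118 to 152 mm with the lever at 0), spinning freely on the end of lever 3, 45 mm from the screw axis; push it sideways or pinch it from above. The black lever arm (12 mm wide, 1 to 10 mm below the handle's foot) ends in a hub on the screw axis.
- lever3 (a joint): Lever 3 angle, rad, 0 to 3.1, starts 0 to 0.25; grows clockwise from above = tighten; ratchets, so it stays put. At 0 it points 1.4 rad counter-clockwise of the chamber-centre-to-screw direction. Force along the handle's path while turning: 0.5 to 1.5 N free, plus 0.13 N per N of foot force (grows about 100 N/rad on a firm lid): first bite 2 to 3.5 N, snug about 9 N (at 1 to 2.5 rad), over 14 N strains the lid.
- screw4: Crank screw 4: origin on the vertical screw axis, 16 mm above the bar's top (z 104 mm) when lever 4 reads 0; lever and handle sink with it, 6 mm per rad of turning. A ball-ended rubber foot (18 mm) hangs below, under the bar. The foot's height is hidden and differs from screw to screw: with the lever at 0 its gap to the lid is 2 to 8 mm, so the first bite has to be felt.
- grip4 (a point): Centre (half-way up) of crank handle 4: upright orange cylinder, 16 mm diameter, 34 mm tall (z 118 to 152 mm with the lever at 0), spinning freely on the end of lever 4, 45 mm from the screw axis; push it sideways or pinch it from above. The black lever arm (12 mm wide, 1 to 10 mm below the handle's foot) ends in a hub on the screw axis.
- lever4 (a joint): Lever 4 angle, rad, 0 to 3.1, starts 0 to 0.25; grows clockwise from above = tighten; ratchets, so it stays put. At 0 it points 1.4 rad counter-clockwise of the chamber-centre-to-screw direction. Force along the handle's path while turning: 0.5 to 1.5 N free, plus 0.13 N per N of foot force (grows about 100 N/rad on a firm lid): first bite 2 to 3.5 N, snug about 9 N (at 1 to 2.5 rad), over 14 N strains the lid.
- slide_rack: Bystander: slide rack; origin at the centre of its underside. Leave alone.
- reagent_blue: Bystander: blue reagent bottle; origin at the centre of its underside. Leave alone.
- reagent_white: Bystander: white reagent bottle; origin at the centre of its underside. Leave alone.
- scissors: Bystander: scissors; origin at the centre of its underside. Leave alone.
- stain_jar: Bystander: staining jar; origin at the centre of its underside. Leave alone.

How it is judged:
On the way, in this order (a step that is already met when the one before it is completed fails the run):
1. First round, first diagonal: two diagonally opposite feet bite on the lid (each over 3 N) while the other two do not press yet (each under 3 N) (((contact force between each of screw1, screw3 and lid above 3 N and contact force between each of screw2, screw4 and lid below 3 N) or (contact force between each of screw2, screw4 and lid above 3 N and contact force between each of screw1, screw3 and lid below 3 N))), for 0.1 s.
2. First round done: all four feet bite on the lid (each over 2 N), none of them tight yet (each under 50 N) (contact force between screw1 and lid between 2 and 50 N and contact force between screw2 and lid between 2 and 50 N and contact force between screw3 and lid between 2 and 50 N and contact force between screw4 and lid between 2 and 50 N), for 0.1 s.
3. Second round, first diagonal: two diagonally opposite screws are snug (each over 40 N) while the other two are not yet (each under 40 N) (((contact force between each of screw1, screw3 and lid above 40 N and contact force between each of screw2, screw4 and lid below 40 N) or (contact force between each of screw2, screw4 and lid above 40 N and contact force between each of screw1, screw3 and lid below 40 N))), for 0.1 s.
At the end, for the whole second after the job is handed in: The lid is fully home (underside no more than 44.2 mm above the chamber's origin) and level within 0.006 rad, each of the four feet presses on it with 22 to 115 N, and the levers are at rest and released (contact force between screw1 and lid between 22 and 115 N and contact force between screw2 and lid between 22 and 115 N and contact force between screw3 and lid between 22 and 115 N and contact force between screw4 and lid between 22 and 115 N and z of lid in the frame of chamber below 0.0442 m and angle between lid's own z axis and vertical below 0.006 rad and velocity of joint each of lever1, lever2, lever3, lever4 below 0.05 rad/s); the robot touches nothing.
It fails at once if A screw is overtightened: a foot presses on the lid with more than 115 N (contact force between any of screw1, screw2, screw3, screw4 and lid above 115 N).
It fails at once if The lid tips by more than 0.034 rad (about 2 degrees) (angle between lid's own z axis and vertical above 0.034 rad).
It fails at once if The gripper or arm pushes on the lid itself with more than 4 N (contact force between any of the fingers, the arm and lid above 4 N).
It fails at once if A bystander is moved by more than 20 mm (distance of any of slide_rack, reagent_blue, reagent_white, scissors, stain_jar from where it was at the start of the episode above 0.02 m).
It also fails if it takes over 72 s, if anything falls off the work surface, if the arm or the gripper's body presses on something with over 40 N, if the wrist force passes 120 N, or if a joint passes its speed limit or range.

### The arm

A 6-joint arm with a two-finger parallel gripper is mounted at the origin on the work surface. World frame = base frame: x ahead of the robot, y to its left, z up, the work surface at z = 0. Lengths are in m, angles in rad, forces in N, time in s.
With the tool pointing down it reaches from about 0.35 to 0.875 m from the base axis. Payload 15.5 kg.
Tool frame: the origin (TCP) lies midway between the tips of the shut fingers; the grasp point (between the pads) lies 19 mm behind it (env.hold_point_z is the distance from the TCP to the grasp point, in m); z points along the fingers, y is the direction in which the jaws open and shut (so a half turn about z gives the same grasp; the last joint's range is limited). The gripper opens to 85 mm and grips with 20 to 120 N. Pads are 22 mm wide; open, the fingers measure 114 mm over their backs; the gripper's body (76 mm by 85 mm) begins 54 mm behind the grasp point. The pads swing forward as they close: fully open they stand 13 mm farther back than shut.
Start: joints at [-1.353, 0.494, 1.345, -0, 1.302, -0.096], TCP at [0.193, -0.594, 0.231] pointing down, gripper open.
Joint ranges: [-2.91, 2.91], [-0.82, 2.16], [0.22, 2.67], [-1.22, 4.37], [0.12, 2.79], [-3.08, 3.08]. Speed limits (rad/s): [1.89, 1.89, 2.57, 3.01, 3.01, 3.01].

### API

Orientations are given as a 3x3 rotation matrix whose columns are the frame's x, y, z axes.
In Python, from station import env, eyes, job gives the robot as it stands.
- The arm moves only by the shell command python3 -m crank 'ROWS' [FORCE]. ROWS is a JSON object of lists of equal length, an entry for each row: "jaw": the opening, from 0 (shut) to 1 (fully open); "linear": the shift along the tool's x, y, z scaled (see below), a list of three; "spin": the turn about the tool's z scaled (see below). A call has 1 to 20 rows; each row is the pose to reach, as a shift and turn from the pose commanded when the call began, along the tool's axes at that moment; what a row does not reach only later rows make up. The controller multiplies each number of a shift by 500 mm and each number of a turn by 90 degrees. A row lasts 1/12 s, in which the tool goes at most 41.7 mm and 7.16 degrees, less where a joint would pass 70% of its speed; a pose out of reach is approached as far as the arm can. A call with a number of a shift or a turn outside -1 to 1 is refused whole. A call with a gripper value outside its range is refused whole. The fingers move at their own pace and stop on an object; FORCE is the grip in N (left out, the last holds). Time passes only in rows, so rows that repeat a pose let the fingers close. It gives the time, the measured TCP pose, the force and the opening at its end, in the units of the state.
- env.get_obs(): the state, without advancing time (a new reading comes with each control period).
- eyes.camera(name): name is "scene" or "top" or "wrist"; returns a dict with "img" (400x640x3 uint8, red, green, blue), "depth" (400x640 float32, m along the optical axis (not along the pixel's ray), 0 where there is no reading), "vertical_fov" (degrees; the focal length in pixels is half the picture's height over the tangent of half this angle, whatever the lens; pixels are square), "cx", "cy" (the principal point, pixels), "D" ([k1, k2, p1, p2, k3] as OpenCV has them; the pictures are not rectified), "position" and "rotation" of the camera in the world; the wrist camera has in their place "tool_from_camera" (4x4, takes a point from camera to tool coordinates, whose origin is the TCP and whose axes are the flange's). Camera axes: x right, y up, looking along -z (the intrinsics and any distortion apply to the point x, -y, -z); pixel columns grow to the right and rows downward; lengths in m; the calibration is good to about 2 mm. A picture is of the moment at which its call begins: read the wrist's pose just before it.
- job.sign_off(): hands the job in, once; it reports no verdict.
Trained networks look in a picture, given as the dict that the camera call returned (one of the last four; its "shot" number tells which), for a name from the list of things; names that differ only in an ending like _2 or _b are one class to them, and where a whole thing is asked for, a point or a joint stands for the part that bears it (a point fixed in the world has none). Each returns a list of dicts, best first, with "score" (0 to 1); they miss things now and then, are a little off and sometimes report something else, mostly with a low value. They report only what shows in the picture. A call takes as long as a camera call.
- eyes.cut_out(picture, name): "mask" (400x640 bool, what is visible of it) and "uv" ([column, row] in pixels, amid what is visible of it).
The state is a dict: "time_s": time; "joint_pos": joint angles; "dq": joint speeds; "joint_torque": joint torques, N m; "eef_pos": TCP position; "eef_rot": TCP orientation; "force": force on the tool from outside, world axes, zero at the start; "torque": the same for the moment, N m; "gripper_width": finger opening in m.
Only numpy, scipy, OpenCV 4.12 (cv2) and the standard library are available. Lean on these libraries where they do the work, as an engineer would, in place of code of your own. Each camera call takes 0.05 s, during which the arm holds its last target. There are 200 camera calls.

## Working session

There is one attempt and no reset: what is moved stays moved. The work goes in short steps, Python scripts to look and compute and a shell command to move; the robot and the scene stay as the last step left them, time stands still between calls to the robot, and variables do not carry over. Pictures are saved under pics/ and viewed, about 8 in all and at most 12, crops included, and the job is handed in when it is done.

```bash
ls; mkdir -p pics
cat > h.py <<'E'
import numpy as np, cv2
from station import env, eyes, job
def K(p):
    f=200/np.tan(np.radians(p["vertical_fov"])/2)
    return np.array([[f,0,p["cx"]],[0,f,p["cy"]],[0,0,1.]])
def pose(p,obs=None):
    if "position" in p: return np.array(p["rotation"]),np.array(p["position"])
    T=np.array(p["tool_from_camera"]); R=np.array(obs["eef_rot"])
    return R@T[:3,:3], R@T[:3,3]+np.array(obs["eef_pos"])
def cloud(p,mask,obs=None):
    v,u=np.nonzero(mask&(p["depth"]>0)); d=p["depth"][v,u]
    n=cv2.undistortPoints(np.c_[u,v].astype(np.float64)[:,None],K(p),np.array(p["D"],float))[:,0]
    R,t=pose(p,obs)
    return np.c_[n[:,0]*d,-n[:,1]*d,-d]@R.T+t
def project(p,X,obs=None):
    R,t=pose(p,obs); c=(np.atleast_2d(X)-t)@R
    return cv2.projectPoints(c*[1,-1,-1],np.zeros(3),np.zeros(3),K(p),np.array(p["D"],float))[0][:,0]
def save(p,name): cv2.imwrite("pics/"+name,p["img"][:,:,::-1])
E
python3 - <<'E'
from h import *
o=env.get_obs(); print({k:np.round(v,3).tolist() for k,v in o.items()}, env.hold_point_z)
for n in("top","scene"):
    p=eyes.camera(n); save(p,n+"1.png"); print(n,p["position"])
    for t in("grip1","chamber","lid","screw1"):
        for r in eyes.cut_out(p,t)[:5]:
            c=cloud(p,r["mask"]); print(t,round(r["score"],2),np.round(r["uv"]),r["mask"].sum(),np.round(np.median(c,0),3) if len(c) else 0)
E
```

```text
pics
{'time_s': 0.0, 'joint_pos': [-1.352, 0.494, 1.346, 0.0, 1.303, -0.095], 'dq': [0.0, 0.002, -0.001, -0.001, 0.0, 0.002], 'joint_torque': [-0.005, -88.217, -38.387, -0.001, 0.01, -0.0], 'eef_pos': [0.193, -0.594, 0.231], 'eef_rot': [[0.951, 0.309, -0.0], [0.309, -0.951, 0.001], [0.0, -0.001, -1.0]], 'force': [0.356, 0.413, -0.395], 'torque': [0.02, 0.049, 0.031], 'gripper_width': 0.085} 0.0187
top [ 0.47774808 -0.00444597  1.21410597]
grip1 0.66 [296. 224.] 117 [0.52  0.048 0.118]
grip1 0.63 [287. 178.] 134 [0.643 0.074 0.118]
grip1 0.51 [246. 192.] 147 [0.614 0.184 0.118]
grip1 0.43 [255. 238.] 149 [0.497 0.164 0.117]
chamber 0.69 [282. 225.] 3195 [0.561 0.106 0.052]
chamber 0.63 [190. 171.] 547 [0.681 0.335 0.088]
lid 0.96 [274. 210.] 2147 [0.565 0.116 0.054]
lid 0.46 [252. 238.] 162 [0.5   0.164 0.116]
screw1 0.68 [300. 223.] 154 [0.522 0.046 0.117]
screw1 0.57 [252. 238.] 127 [0.492 0.164 0.117]
screw1 0.5 [241. 191.] 180 [0.614 0.189 0.118]
screw1 0.45 [290. 181.] 153 [0.637 0.069 0.118]
scene [ 1.57939878 -0.14533814  0.88461155]
grip1 0.72 [393. 199.] 162 [0.609 0.202 0.118]
grip1 0.55 [340. 184.] 95 [0.526 0.044 0.117]
grip1 0.47 [372. 177.] 149 [0.482 0.163 0.116]
grip1 0.43 [355. 205.] 137 [0.646 0.075 0.118]
chamber 0.7 [362. 210.] 2792 [0.626 0.107 0.055]
chamber 0.57 [390. 198.] 142 [0.614 0.189 0.118]
chamber 0.46 [434. 202.] 1019 [0.561 0.373 0.031]
lid 0.77 [366. 204.] 905 [0.567 0.123 0.054]
screw1 0.74 [335. 185.] 173 [0.522 0.046 0.115]
screw1 0.67 [374. 176.] 150 [0.486 0.164 0.116]
screw1 0.63 [354. 204.] 154 [0.641 0.074 0.117]
screw1 0.16 [447. 227.] 709 [0.709 0.339 0.074]
```

Run:
```python
from h import *
p=eyes.camera("top")
im=p["img"][90:330,120:440,::-1]; cv2.imwrite("pics/topc.png",cv2.resize(im,(800,600),interpolation=cv2.INTER_CUBIC))
full=cloud(p,np.ones((400,640),bool))
hsv=cv2.cvtColor(p["img"],cv2.COLOR_RGB2HSV)
m=(hsv[...,0]<22)&(hsv[...,1]>140)&(hsv[...,2]>90)
n,l,s,ce=cv2.connectedComponentsWithStats(m.astype(np.uint8))
for i in range(1,n):
    if s[i,4]>25:
        c=cloud(p,l==i); t=c[c[:,2]>.14]
        print(np.round(ce[i]),s[i,4],len(t),np.round(np.median(c,0),3),np.round([(t.min(0)+t.max(0))/2,t.mean(0)],4).tolist() if len(t) else 0)
# bars: z near 0.088
b=full[(abs(full[:,2]-.088)<.004)&(abs(full[:,0]-.565)<.16)&(abs(full[:,1]-.116)<.16)]
print(len(b),cv2.minAreaRect((b[:,:2]*1000).astype(np.float32)))
r=eyes.cut_out(p,"lid")[0]; c=cloud(p,r["mask"]); c=c[abs(c[:,2]-.054)<.004]; print(len(c),cv2.minAreaRect((c[:,:2]*1000).astype(np.float32)))
h=full[(abs(full[:,2]-.034)<.003)&(abs(full[:,0]-.565)<.16)&(abs(full[:,1]-.116)<.16)]; print(len(h),cv2.minAreaRect((h[:,:2]*1000).astype(np.float32)))
```

```text
[421. 158.] 116 0 [ 0.708 -0.304  0.009] 0
[181. 165.] 90 0 [0.689 0.347 0.128] 0
[477. 205.] 238 0 [ 0.571 -0.462  0.009] 0
[306. 220.] 27 27 [0.535 0.024 0.151] [[0.5339, 0.025, 0.1514], [0.5344, 0.0248, 0.1517]]
[254. 247.] 27 27 [0.472 0.154 0.151] [[0.473, 0.1532, 0.1503], [0.4729, 0.1542, 0.1503]]
783 ((568.0492553710938, 115.9039306640625), (192.9820556640625, 128.1174774169922), 88.45552062988281)
1679 ((569.330810546875, 115.99774169921875), (148.1835479736328, 145.22438049316406), 88.43492126464844)
844 ((568.006591796875, 116.95742797851562), (203.7407684326172, 174.94918823242188), 88.50369262695312)
```

View pics/topc.png

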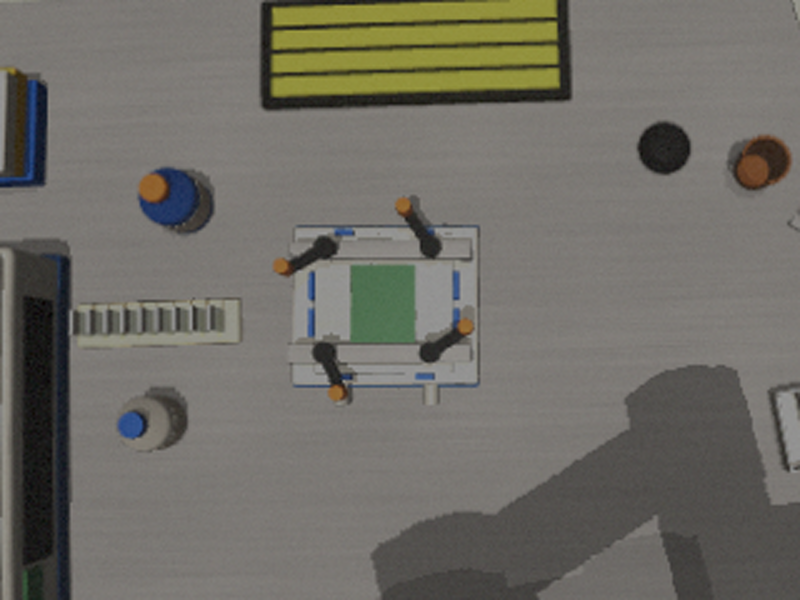

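The picture shows the chamber in the middle (x up, y left). The hubs are near (325,245), (323,352), (430,352) and (430,245). The orange handles are at (282,266), (337,392), (465,326) and (403,205). The swing outside is clear, and chamber yaw is about -1.5°. Next I'll fit the lever angles.

```bash
cat >> h.py <<'E'
YAW=np.radians(-1.54); C=np.array([.5683,.1163])
SX=np.array([[55,55],[-55,55],[-55,-55],[55,-55]])*1e-3
RC=np.array([[np.cos(YAW),-np.sin(YAW)],[np.sin(YAW),np.cos(YAW)]])
def handle(i,th,z=.135,r=.045):
    s=SX[i-1]; a=np.arctan2(s[1],s[0])+1.4-th+YAW
    xy=C+RC@s+r*np.array([np.cos(a),np.sin(a)])
    return np.array([*xy,z-.006*th]),a
def orange(p):
    hsv=cv2.cvtColor(p["img"],cv2.COLOR_RGB2HSV)
    return (hsv[...,0]<20)&(hsv[...,1]>120)&(hsv[...,2]>70)
def fit(p,i,obs=None,rad=12):
    m=orange(p); T=np.linspace(-.2,3.1,331); best=[]
    v,u=np.nonzero(m); P=np.c_[u,v]
    for t in T:
        X,a=handle(i,t); q=project(p,X,obs)[0]
        d=np.linalg.norm(P-q,axis=1)<rad
        best.append((d.sum(), -np.linalg.norm(P[d].mean(0)-q) if d.any() else -99))
    b=max(range(len(T)),key=lambda k:best[k][0]*.3+best[k][1]); return T[b],best[b]
E
python3 - <<'E'
from h import *
for n in("top","scene"):
    p=eyes.camera(n)
    for i in(1,2,3,4):
        t,b=fit(p,i); X,a=handle(i,t); print(n,i,round(t,2),b,np.round(X,3),round(np.degrees(a),1))
E
```

```text
top 1 0.05 (np.int64(33), np.float64(-0.6038668815782098)) [0.602 0.208 0.135] 120.8
top 2 0.21 (np.int64(32), np.float64(-0.12296414698252275)) [0.473 0.156 0.134] 201.6
top 3 0.04 (np.int64(32), np.float64(-0.5083003822295552)) [0.535 0.024 0.135] -58.6
top 4 0.01 (np.int64(37), np.float64(-0.046093412907615365)) [0.659 0.084 0.135] 33.1
scene 1 0.04 (np.int64(42), np.float64(-0.563740127938719)) [0.601 0.208 0.135] 121.4
scene 2 0.2 (np.int64(39), np.float64(-0.3403244691386061)) [0.473 0.156 0.134] 202.2
scene 3 0.04 (np.int64(44), np.float64(-0.8309828061677543)) [0.535 0.024 0.135] -58.6
scene 4 -0.02 (np.int64(54), np.float64(-0.46255590966176513)) [0.659 0.086 0.135] 34.8
```

```bash
cat >> h.py <<'E'
FLIP={1:0,2:0,3:1,4:1}
def go(i,th,z,back=0.):
    """print shift/spin units to reach handle i at lever th, TCP height z, 'back' m behind along the path"""
    o=env.get_obs(); R=np.array(o["eef_rot"]); X,a=handle(i,th)
    X=X-back*np.array([np.sin(a),-np.cos(a),0]); X[2]=z
    yaw=a+np.pi*FLIP[i]; cur=np.arctan2(R[1,0],R[0,0])
    d=cur-yaw; q=o["joint_pos"][5]
    d=min((d+2*np.pi*k for k in(-1,0,1) if abs(q+d+2*np.pi*k)<3.0),key=abs,default=d)
    L=R.T@(X-np.array(o["eef_pos"]))/.5
    n=max(np.linalg.norm(L)*500/41.7,abs(np.degrees(d))/7.16)
    print("t",round(o["time_s"],2),"lin",np.round(L,4).tolist(),"spin",round(d/(np.pi/2),4),"rows>=",round(n,1),"q6",round(q,2),round(q+d,2))
def sense(i):
    """tangential force (opposing tightening), lever angle estimate, radial"""
    o=env.get_obs(); e=np.array(o["eef_pos"]); f=np.array(o["force"])
    s=SX[i-1]; h=C+RC@s; v=e[:2]-h; a=np.arctan2(v[1],v[0])
    th=(np.arctan2(s[1],s[0])+1.4+YAW-a+np.pi)%(2*np.pi)-np.pi
    t=np.array([np.sin(a),-np.cos(a)]); r=np.array([np.cos(a),np.sin(a)])
    return o["time_s"],th,-f[:2]@t,f[:2]@r,f[2],np.linalg.norm(v),e[2],o["gripper_width"]
E
cat > chk.py <<'E'
import sys; from h import *
i,lim=int(sys.argv[1]),float(sys.argv[2]); s=sense(i)
print("t %.2f th %.3f Ft %.2f Fr %.2f Fz %.2f r %.4f z %.4f w %.3f"%s)
sys.exit(1 if s[2]>lim else 0)
E
python3 -c "
from h import *
go(3,0.04,.19)"
```

```text
t 0.7 lin [1.0334, -0.9659, 0.0825] spin -1.1489 rows>= 17.0 q6 -0.1 -1.9
```

```bash
python3 - <<'E'
s=open('h.py').read()
s=s.replace("    d=min((d+2*np.pi*k for k in(-1,0,1) if abs(q+d+2*np.pi*k)<3.0),key=abs,default=d)\n",
"""    b=lambda y:np.arctan2(y[1],y[0])
    f=lambda k:q+(b(X)-b(o["eef_pos"]))+d+2*np.pi*k
    k=min((k for k in(-1,0,1) if abs(f(k))<3.0),key=lambda k:abs(d+2*np.pi*k)); d+=2*np.pi*k; q6=f(k)
""").replace("round(q+d,2))","round(q6,2))")
open('h.py','w').write(s)
E
python3 -m crank '{"jaw":[0.55,0.55,0.55,0.55,0.55,0.55,0.55,0.55,0.55],"linear":[[0.52,-0.49,0],[0.52,-0.49,0],[0.52,-0.49,0],[0.52,-0.49,0],[0.52,-0.49,0],[0.52,-0.49,0],[0.52,-0.49,0],[0.52,-0.49,0],[0.52,-0.49,0]],"spin":[-0.6,-0.6,-0.6,-0.6,-0.6,-0.6,-0.6,-0.6,-0.6]}'
python3 -c "
from h import *
go(3,0.04,.19)"
```

```text
time_s: 1.45
eef_pos: [0.3655, -0.2778, 0.2315]
eef_rot: [[0.303, 0.953, 0.0], [0.953, -0.303, 0.001], [0.001, 0.0, -1.0]]
force: [0.5, -0.9, 0.4]
gripper_width: 0.047
t 1.45 lin [0.6789, 0.1402, 0.0834] spin -0.5449 rows>= 8.4 q6 -0.47 -0.63
```

```bash
python3 -m crank '{"jaw":[0.55,0.55,0.55,0.55,0.55,0.55,0.55,0.55,0.55,0.55],"linear":[[0.68,0.14,0.04],[0.68,0.14,0.04],[0.68,0.14,0.04],[0.68,0.14,0.04],[0.68,0.14,0.04],[0.68,0.14,0.04],[0.68,0.14,0.04],[0.68,0.14,0.04],[0.68,0.14,0.04],[0.68,0.14,0.04]],"spin":[-0.545,-0.545,-0.545,-0.545,-0.545,-0.545,-0.545,-0.545,-0.545,-0.545]}'
python3 - <<'E'
from h import *
go(3,0.04,.126)
p=eyes.camera("wrist"); o=env.get_obs()
for i in(1,2,3,4):
    X,a=handle(i,[.05,.2,.04,0][i-1],.150); q=project(p,X,o)[0]
    print(i,q); cv2.drawMarker(p["img"],tuple(int(x) for x in np.clip(q,-999,999)),(0,0,255),0,12,1)
save(p,"w1.png")
E
```

```text
time_s: 2.28
eef_pos: [0.5377, 0.0235, 0.211]
eef_rot: [[-0.518, 0.855, 0.001], [0.855, 0.518, 0.001], [0.0, 0.001, -1.0]]
force: [-0.2, -0.4, -0.2]
gripper_width: 0.047
t 2.28 lin [0.0041, -0.0033, 0.17] spin -0.0019 rows>= 2.0 q6 -0.61 -0.61
1 [560.81349948  34.23556934]
2 [344.88873843  -5.13956302]
3 [320.71031294 215.43231206]
4 [495.22675331 230.67116294]
```

View pics/w1.png

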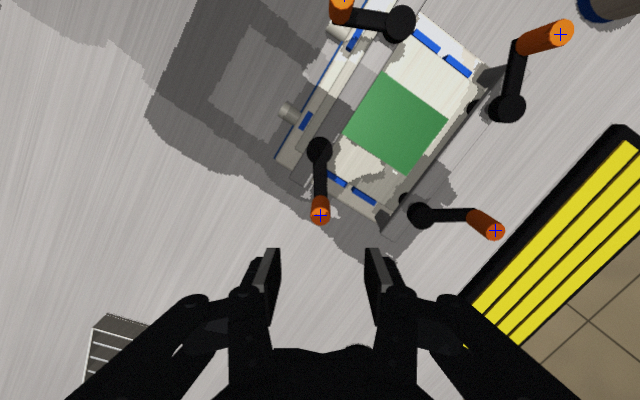

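The blue markers sit on handles 3 (320,215), 4 (495,231) and 1 (560,34), so the pose estimate holds. I'll descend over handle 3.

```bash
python3 -m crank '{"jaw":[0.55,0.55,0.55,0.27,0.27,0.27],"linear":[[0.004,-0.003,0.08],[0.004,-0.003,0.17],[0.004,-0.003,0.17],[0.004,-0.003,0.17],[0.004,-0.003,0.17],[0.004,-0.003,0.17]],"spin":[0,0,0,0,0,0]}'
python3 chk.py 3 9
python3 -m crank '{"jaw":[0.27,0.27,0.27],"linear":[[0.0005,-0.009,0.0012],[0.0018,-0.0179,0.0024],[0.004,-0.0266,0.0036]],"spin":[0.064,0.127,0.191]}' >/dev/null
python3 chk.py 3 9
python3 -m crank '{"jaw":[0.27],"linear":[[0.0001,-0.0045,0.0006]],"spin":[0.032]}' >/dev/null
python3 chk.py 3 9;python3 -m crank '{"jaw":[0.27],"linear":[[0.0001,-0.0045,0.0006]],"spin":[0.032]}' >/dev/null
python3 chk.py 3 9
```

```text
time_s: 2.83
eef_pos: [0.5352, 0.0208, 0.1285]
eef_rot: [[-0.515, 0.857, 0.003], [0.857, 0.515, -0.0], [-0.002, 0.002, -1.0]]
force: [0.5, -0.2, 1.0]
gripper_width: 0.023
t 2.83 th 0.080 Ft 0.30 Fr 0.41 Fz 0.96 r 0.0480 z 0.1285 w 0.023
t 3.08 th 0.359 Ft 1.27 Fr -0.07 Fz 0.88 r 0.0482 z 0.1266 w 0.023
t 3.17 th 0.415 Ft 0.39 Fr -0.75 Fz 0.84 r 0.0482 z 0.1262 w 0.023
t 3.25 th 0.455 Ft 0.89 Fr -0.78 Fz 0.04 r 0.0481 z 0.1260 w 0.023
```

```bash
python3 -m crank '{"jaw":[0.27],"linear":[[0.0001,-0.0045,0.0006]],"spin":[0.032]}' >/dev/null; python3 chk.py 3 2 &&
python3 -m crank '{"jaw":[0.27],"linear":[[0.0001,-0.0045,0.0006]],"spin":[0.032]}' >/dev/null; python3 chk.py 3 2 &&
python3 -m crank '{"jaw":[0.27],"linear":[[0.0001,-0.0045,0.0006]],"spin":[0.032]}' >/dev/null && python3 chk.py 3 2 &&
python3 -m crank '{"jaw":[0.27],"linear":[[0.0001,-0.0045,0.0006]],"spin":[0.032]}' >/dev/null && python3 chk.py 3 2 &&
python3 -m crank '{"jaw":[0.27],"linear":[[0.0001,-0.0045,0.0006]],"spin":[0.032]}' >/dev/null && python3 chk.py 3 2 &&
python3 -m crank '{"jaw":[0.27],"linear":[[0.0001,-0.0045,0.0006]],"spin":[0.032]}' >/dev/null && python3 chk.py 3 2 &&
python3 -m crank '{"jaw":[0.27],"linear":[[0.0001,-0.0045,0.0006]],"spin":[0.032]}' >/dev/null && python3 chk.py 3 2 &&
python3 -m crank '{"jaw":[0.27],"linear":[[0.0001,-0.0045,0.0006]],"spin":[0.032]}' >/dev/null && python3 chk.py 3 2
```

```text
t 3.33 th 0.499 Ft 0.80 Fr 0.15 Fz 0.33 r 0.0482 z 0.1257 w 0.023
t 3.42 th 0.545 Ft 0.56 Fr 1.14 Fz 0.28 r 0.0482 z 0.1254 w 0.023
t 3.50 th 0.592 Ft 1.09 Fr 0.51 Fz 0.35 r 0.0482 z 0.1251 w 0.023
t 3.58 th 0.638 Ft 0.74 Fr -0.76 Fz 0.52 r 0.0481 z 0.1248 w 0.024
t 3.67 th 0.685 Ft 0.34 Fr 0.16 Fz 0.41 r 0.0481 z 0.1245 w 0.023
t 3.75 th 0.731 Ft 1.60 Fr -0.07 Fz 1.17 r 0.0481 z 0.1242 w 0.023
t 3.83 th 0.777 Ft 0.71 Fr 0.32 Fz 0.45 r 0.0481 z 0.1239 w 0.023
t 3.92 th 0.823 Ft 0.73 Fr -0.08 Fz 1.42 r 0.0480 z 0.1236 w 0.023
```

```bash
python3 -m crank '{"jaw":[0.27],"linear":[[0.0001,-0.0045,0.0006]],"spin":[0.032]}' >/dev/null && python3 chk.py 3 2 &&
python3 -m crank '{"jaw":[0.27],"linear":[[0.0001,-0.0045,0.0006]],"spin":[0.032]}' >/dev/null && python3 chk.py 3 2 &&
python3 -m crank '{"jaw":[0.27],"linear":[[0.0001,-0.0045,0.0006]],"spin":[0.032]}' >/dev/null && python3 chk.py 3 2 &&
python3 -m crank '{"jaw":[0.27],"linear":[[0.0001,-0.0045,0.0006]],"spin":[0.032]}' >/dev/null && python3 chk.py 3 2 &&
python3 -m crank '{"jaw":[0.27],"linear":[[0.0001,-0.0045,0.0006]],"spin":[0.032]}' >/dev/null && python3 chk.py 3 2 &&
python3 -m crank '{"jaw":[0.27],"linear":[[0.0001,-0.0045,0.0006]],"spin":[0.032]}' >/dev/null && python3 chk.py 3 2 &&
python3 -m crank '{"jaw":[0.27],"linear":[[0.0001,-0.0045,0.0006]],"spin":[0.032]}' >/dev/null && python3 chk.py 3 2 &&
python3 -m crank '{"jaw":[0.27],"linear":[[0.0001,-0.0045,0.0006]],"spin":[0.032]}' >/dev/null && python3 chk.py 3 2 &&
python3 -m crank '{"jaw":[0.27],"linear":[[0.0001,-0.0045,0.0006]],"spin":[0.032]}' >/dev/null && python3 chk.py 3 2 &&
python3 -m crank '{"jaw":[0.27],"linear":[[0.0001,-0.0045,0.0006]],"spin":[0.032]}' >/dev/null && python3 chk.py 3 2
```

```text
t 4.00 th 0.868 Ft 0.34 Fr 0.37 Fz 1.65 r 0.0479 z 0.1233 w 0.023
t 4.08 th 0.912 Ft 1.50 Fr -0.31 Fz 1.35 r 0.0478 z 0.1231 w 0.023
t 4.17 th 0.958 Ft 2.71 Fr -0.43 Fz 1.17 r 0.0478 z 0.1228 w 0.023
```

```bash
python3 -m crank '{"jaw":[0.27],"linear":[[0,0,0]],"spin":[0]}' >/dev/null && python3 chk.py 3 20
python3 -m crank '{"jaw":[0.27],"linear":[[0,0,0]],"spin":[0]}' >/dev/null && python3 chk.py 3 20
python3 -m crank '{"jaw":[0.27],"linear":[[0,0,0]],"spin":[0]}' >/dev/null && python3 chk.py 3 20
```

```text
t 4.25 th 0.967 Ft 0.98 Fr -0.50 Fz 1.68 r 0.0478 z 0.1226 w 0.023
t 4.33 th 0.967 Ft 2.01 Fr -0.34 Fz 1.33 r 0.0478 z 0.1222 w 0.023
t 4.42 th 0.971 Ft 1.26 Fr 0.76 Fz 1.72 r 0.0479 z 0.1217 w 0.023
```

```bash
python3 -m crank '{"jaw":[0.27],"linear":[[0,-0.0027,0]],"spin":[0.019]}' >/dev/null && python3 chk.py 3 3.2 &&
python3 -m crank '{"jaw":[0.27],"linear":[[0,-0.0027,0]],"spin":[0.019]}' >/dev/null && python3 chk.py 3 3.2 &&
python3 -m crank '{"jaw":[0.27],"linear":[[0,-0.0027,0]],"spin":[0.019]}' >/dev/null && python3 chk.py 3 3.2
```

```text
t 4.50 th 1.000 Ft 2.32 Fr 0.23 Fz 2.10 r 0.0479 z 0.1213 w 0.023
t 4.58 th 1.033 Ft 2.09 Fr 0.70 Fz 1.73 r 0.0479 z 0.1212 w 0.023
t 4.67 th 1.063 Ft 1.67 Fr -0.48 Fz 0.71 r 0.0479 z 0.1211 w 0.023
```

```bash
python3 -m crank '{"jaw":[0.27],"linear":[[0,-0.0027,0.0004]],"spin":[0.019]}' >/dev/null && python3 chk.py 3 3 &&
python3 -m crank '{"jaw":[0.27],"linear":[[0,-0.0027,0.0004]],"spin":[0.019]}' >/dev/null && python3 chk.py 3 3 &&
python3 -m crank '{"jaw":[0.27],"linear":[[0,-0.0027,0.0004]],"spin":[0.019]}' >/dev/null && python3 chk.py 3 3
```

```text
t 4.75 th 1.090 Ft 2.83 Fr 0.80 Fz 1.71 r 0.0479 z 0.1209 w 0.023
t 4.83 th 1.118 Ft 2.96 Fr 0.52 Fz 1.65 r 0.0479 z 0.1207 w 0.023
t 4.92 th 1.145 Ft 2.50 Fr 0.61 Fz 2.97 r 0.0478 z 0.1205 w 0.023
```

```bash
python3 -m crank '{"jaw":[0.3,0.5,0.55],"linear":[[0,0.004,0],[0,0.004,-0.08],[0,0.004,-0.12]],"spin":[0,0,0]}' | tail -2
python3 -c "
from h import *
go(1,0.05,.180)"
```

```text
force: [2.1, -1.1, 1.3]
gripper_width: 0.047
t 5.17 lin [0.4382, -0.0183, 0.0037] spin -0.7172 rows>= 9.0 q6 0.51 -0.33
```

```bash
python3 -m crank '{"jaw":[0.55,0.55,0.55,0.55,0.55,0.55,0.55,0.55,0.55,0.55],"linear":[[0.44,-0.018,0],[0.44,-0.018,0],[0.44,-0.018,0],[0.44,-0.018,0],[0.44,-0.018,0],[0.44,-0.018,0],[0.44,-0.018,0],[0.44,-0.018,0],[0.44,-0.018,0],[0.44,-0.018,0]],"spin":[-0.717,-0.717,-0.717,-0.717,-0.717,-0.717,-0.717,-0.717,-0.717,-0.717]}' | head -3
python3 -c "
from h import *
go(1,0.05,.1255);print(sense(1),sense(3))"
```

```text
time_s: 6.0
eef_pos: [0.6025, 0.209, 0.1799]
eef_rot: [[-0.518, 0.856, -0.001], [0.856, 0.518, -0.0], [0.0, -0.001, -1.0]]
t 6.0 lin [-0.0002, -0.0019, 0.1088] spin 0.0041 rows>= 1.3 q6 -0.3 -0.3
(6.0, np.float64(0.07143907734478594), np.float64(-0.11023448214681959), np.float64(0.4752241096736517), np.float64(-0.1576033247320779), np.float64(0.04508602225445276), np.float64(0.17991023248507423), 0.04695294854700905) (6.0, np.float64(-1.9988371227258552), np.float64(0.36436793622926766), np.float64(0.3243849603747324), np.float64(-0.1576033247320779), np.float64(0.1720394366444149), np.float64(0.17991023248507423), 0.04695294854700905)
```

```bash
python3 -m crank '{"jaw":[0.55,0.55,0.27,0.27,0.27,0.27],"linear":[[0,-0.002,0.06],[0,-0.002,0.108],[0,-0.002,0.108],[-0.0005,0.009,0.109],[-0.0018,0.0179,0.1102],[-0.004,0.0266,0.1114]],"spin":[0,0,0,0.064,0.127,0.191]}' | tail -1
python3 chk.py 1 2.2 &&
python3 -m crank '{"jaw":[0.27],"linear":[[-0.0001,0.0045,0.0006]],"spin":[0.032]}' >/dev/null && python3 chk.py 1 2.2 &&
python3 -m crank '{"jaw":[0.27],"linear":[[-0.0001,0.0045,0.0006]],"spin":[0.032]}' >/dev/null && python3 chk.py 1 2.2 &&
python3 -m crank '{"jaw":[0.27],"linear":[[-0.0001,0.0045,0.0006]],"spin":[0.032]}' >/dev/null && python3 chk.py 1 2.2 &&
python3 -m crank '{"jaw":[0.27],"linear":[[-0.0001,0.0045,0.0006]],"spin":[0.032]}' >/dev/null && python3 chk.py 1 2.2 &&
python3 -m crank '{"jaw":[0.27],"linear":[[-0.0001,0.0045,0.0006]],"spin":[0.032]}' >/dev/null && python3 chk.py 1 2.2 &&
python3 -m crank '{"jaw":[0.27],"linear":[[-0.0001,0.0045,0.0006]],"spin":[0.032]}' >/dev/null && python3 chk.py 1 2.2 &&
python3 -m crank '{"jaw":[0.27],"linear":[[-0.0001,0.0045,0.0006]],"spin":[0.032]}' >/dev/null && python3 chk.py 1 2.2 &&
python3 -m crank '{"jaw":[0.27],"linear":[[-0.0001,0.0045,0.0006]],"spin":[0.032]}' >/dev/null && python3 chk.py 1 2.2 &&
python3 -m crank '{"jaw":[0.27],"linear":[[-0.0001,0.0045,0.0006]],"spin":[0.032]}' >/dev/null && python3 chk.py 1 2.2 &&
python3 -m crank '{"jaw":[0.27],"linear":[[-0.0001,0.0045,0.0006]],"spin":[0.032]}' >/dev/null && python3 chk.py 1 2.2 &&
python3 -m crank '{"jaw":[0.27],"linear":[[-0.0001,0.0045,0.0006]],"spin":[0.032]}' >/dev/null && python3 chk.py 1 2.2
```

```text
gripper_width: 0.0228
t 6.50 th 0.378 Ft 1.50 Fr -0.04 Fz -1.84 r 0.0453 z 0.1254 w 0.023
t 6.58 th 0.434 Ft 0.92 Fr -0.30 Fz -0.44 r 0.0454 z 0.1251 w 0.023
t 6.67 th 0.477 Ft 0.83 Fr -0.87 Fz -0.85 r 0.0454 z 0.1248 w 0.023
t 6.75 th 0.526 Ft 0.75 Fr -0.25 Fz -0.88 r 0.0454 z 0.1246 w 0.023
t 6.83 th 0.574 Ft 1.14 Fr -0.25 Fz -0.63 r 0.0454 z 0.1243 w 0.023
t 6.92 th 0.622 Ft 1.51 Fr -0.03 Fz -1.02 r 0.0455 z 0.1240 w 0.023
t 7.00 th 0.672 Ft 2.14 Fr 0.66 Fz 0.37 r 0.0456 z 0.1237 w 0.023
t 7.08 th 0.720 Ft 2.16 Fr -0.81 Fz 0.14 r 0.0456 z 0.1234 w 0.023
t 7.17 th 0.768 Ft 2.05 Fr -0.92 Fz 0.40 r 0.0456 z 0.1231 w 0.023
t 7.25 th 0.817 Ft 3.54 Fr 0.18 Fz 1.04 r 0.0457 z 0.1229 w 0.024
```

```bash
python3 -m crank '{"jaw":[0.3,0.5,0.55],"linear":[[0,-0.004,0],[0,-0.004,-0.08],[0,-0.004,-0.115]],"spin":[0,0,0]}' | tail -2
python3 -c "
from h import *
go(2,0.2,.180)"
```

```text
force: [1.5, -0.3, 1.6]
gripper_width: 0.0464
t 7.5 lin [-0.1846, -0.288, 0.0046] spin -1.3849 rows>= 17.4 q6 0.45 -1.73
```

```bash
python3 -m crank '{"jaw":[0.55,0.55,0.55,0.55,0.55,0.55,0.55,0.55,0.55],"linear":[[-0.09,-0.144,0],[-0.09,-0.144,0],[-0.09,-0.144,0],[-0.09,-0.144,0],[-0.09,-0.144,0],[-0.09,-0.144,0],[-0.09,-0.144,0],[-0.09,-0.144,0],[-0.09,-0.144,0]],"spin":[-0.7,-0.7,-0.7,-0.7,-0.7,-0.7,-0.7,-0.7,-0.7]}' | head -1
python3 -c "
from h import *
go(2,0.2,.180)"
```

```text
time_s: 8.25
t 8.25 lin [0.0859, -0.1483, 0.0001] spin -0.6807 rows>= 8.6 q6 -0.67 -1.74
```

```bash
python3 -m crank '{"jaw":[0.55,0.55,0.55,0.55,0.55,0.55,0.55,0.55,0.55,0.55],"linear":[[0.086,-0.148,0],[0.086,-0.148,0],[0.086,-0.148,0],[0.086,-0.148,0],[0.086,-0.148,0],[0.086,-0.148,0],[0.086,-0.148,0],[0.086,-0.148,0],[0.086,-0.148,0],[0.086,-0.148,0]],"spin":[-0.681,-0.681,-0.681,-0.681,-0.681,-0.681,-0.681,-0.681,-0.681,-0.681]}' | head -1
python3 -c "
from h import *
go(2,0.2,.125)"
```

```text
time_s: 9.08
t 9.08 lin [0.0005, -0.0014, 0.1099] spin -0.0016 rows>= 1.3 q6 -1.76 4.52
```

```bash
python3 -m crank '{"jaw":[0.55,0.55,0.27,0.27,0.27],"linear":[[0,-0.001,0.06],[0,-0.001,0.109],[0,-0.001,0.109],[0,-0.001,0.109],[-0.0005,0.009,0.109]],"spin":[0,0,0,0,0.064]}' | tail -1
python3 chk.py 2 2.2 &&
python3 -m crank '{"jaw":[0.27],"linear":[[-0.0001,0.0045,0.0006]],"spin":[0.032]}' >/dev/null && python3 chk.py 2 2.2 &&
python3 -m crank '{"jaw":[0.27],"linear":[[-0.0001,0.0045,0.0006]],"spin":[0.032]}' >/dev/null && python3 chk.py 2 2.2 &&
python3 -m crank '{"jaw":[0.27],"linear":[[-0.0001,0.0045,0.0006]],"spin":[0.032]}' >/dev/null && python3 chk.py 2 2.2 &&
python3 -m crank '{"jaw":[0.27],"linear":[[-0.0001,0.0045,0.0006]],"spin":[0.032]}' >/dev/null && python3 chk.py 2 2.2 &&
python3 -m crank '{"jaw":[0.27],"linear":[[-0.0001,0.0045,0.0006]],"spin":[0.032]}' >/dev/null && python3 chk.py 2 2.2 &&
python3 -m crank '{"jaw":[0.27],"linear":[[-0.0001,0.0045,0.0006]],"spin":[0.032]}' >/dev/null && python3 chk.py 2 2.2 &&
python3 -m crank '{"jaw":[0.27],"linear":[[-0.0001,0.0045,0.0006]],"spin":[0.032]}' >/dev/null && python3 chk.py 2 2.2 &&
python3 -m crank '{"jaw":[0.27],"linear":[[-0.0001,0.0045,0.0006]],"spin":[0.032]}' >/dev/null && python3 chk.py 2 2.2 &&
python3 -m crank '{"jaw":[0.27],"linear":[[-0.0001,0.0045,0.0006]],"spin":[0.032]}' >/dev/null && python3 chk.py 2 2.2 &&
python3 -m crank '{"jaw":[0.27],"linear":[[-0.0001,0.0045,0.0006]],"spin":[0.032]}' >/dev/null && python3 chk.py 2 2.2 &&
python3 -m crank '{"jaw":[0.27],"linear":[[-0.0001,0.0045,0.0006]],"spin":[0.032]}' >/dev/null && python3 chk.py 2 2.2
```

```text
gripper_width: 0.0233
t 9.50 th 0.307 Ft 0.26 Fr -0.05 Fz -0.83 r 0.0443 z 0.1259 w 0.023
t 9.58 th 0.371 Ft -0.30 Fr -1.00 Fz -0.65 r 0.0442 z 0.1260 w 0.023
t 9.67 th 0.421 Ft 0.78 Fr -0.80 Fz -0.31 r 0.0442 z 0.1259 w 0.023
t 9.75 th 0.471 Ft 0.13 Fr 0.16 Fz 0.51 r 0.0442 z 0.1256 w 0.023
t 9.83 th 0.522 Ft -0.09 Fr 0.65 Fz -0.44 r 0.0442 z 0.1253 w 0.023
t 9.92 th 0.573 Ft 1.10 Fr 0.03 Fz -0.37 r 0.0443 z 0.1250 w 0.023
t 10.00 th 0.624 Ft 0.92 Fr -0.20 Fz 0.29 r 0.0443 z 0.1247 w 0.023
t 10.08 th 0.675 Ft 0.46 Fr 0.50 Fz -0.37 r 0.0444 z 0.1244 w 0.023
t 10.17 th 0.726 Ft 1.88 Fr 0.46 Fz -0.32 r 0.0444 z 0.1241 w 0.023
t 10.25 th 0.776 Ft 0.71 Fr -0.16 Fz -0.43 r 0.0445 z 0.1238 w 0.023
t 10.33 th 0.827 Ft 0.86 Fr 0.10 Fz 0.00 r 0.0445 z 0.1235 w 0.023
t 10.42 th 0.877 Ft 1.76 Fr -0.06 Fz -0.37 r 0.0445 z 0.1232 w 0.023
```

```bash
python3 -m crank '{"jaw":[0.27],"linear":[[-0.0001,0.0045,0.0006]],"spin":[0.032]}' >/dev/null && python3 chk.py 2 2.2 &&
python3 -m crank '{"jaw":[0.27],"linear":[[-0.0001,0.0045,0.0006]],"spin":[0.032]}' >/dev/null && python3 chk.py 2 2.2 &&
python3 -m crank '{"jaw":[0.27],"linear":[[-0.0001,0.0045,0.0006]],"spin":[0.032]}' >/dev/null && python3 chk.py 2 2.2 &&
python3 -m crank '{"jaw":[0.27],"linear":[[-0.0001,0.0045,0.0006]],"spin":[0.032]}' >/dev/null && python3 chk.py 2 2.2 &&
python3 -m crank '{"jaw":[0.27],"linear":[[-0.0001,0.0045,0.0006]],"spin":[0.032]}' >/dev/null && python3 chk.py 2 2.2 &&
python3 -m crank '{"jaw":[0.27],"linear":[[-0.0001,0.0045,0.0006]],"spin":[0.032]}' >/dev/null && python3 chk.py 2 2.2
```

```text
t 10.50 th 0.928 Ft 1.72 Fr -0.05 Fz 0.17 r 0.0446 z 0.1229 w 0.023
t 10.58 th 0.977 Ft 1.63 Fr 0.38 Fz 0.46 r 0.0447 z 0.1226 w 0.023
t 10.67 th 1.027 Ft 2.53 Fr 0.57 Fz 0.80 r 0.0447 z 0.1224 w 0.023
```

```bash
python3 -m crank '{"jaw":[0.3,0.5,0.55],"linear":[[0,-0.004,0],[0,-0.004,-0.08],[0,-0.004,-0.115]],"spin":[0,0,0]}' | tail -2
python3 -c "
from h import *
go(4,0.0,.180)"
```

```text
force: [1.3, 1.0, 2.0]
gripper_width: 0.0465
t 10.92 lin [-0.425, -0.0393, 0.0035] spin -0.6427 rows>= 8.1 q6 -0.88 -2.15
```

```bash
python3 -m crank '{"jaw":[0.55,0.55,0.55,0.55,0.55,0.55,0.55,0.55,0.55,0.55],"linear":[[-0.425,-0.039,0],[-0.425,-0.039,0],[-0.425,-0.039,0],[-0.425,-0.039,0],[-0.425,-0.039,0],[-0.425,-0.039,0],[-0.425,-0.039,0],[-0.425,-0.039,0],[-0.425,-0.039,0],[-0.425,-0.039,0]],"spin":[-0.643,-0.643,-0.643,-0.643,-0.643,-0.643,-0.643,-0.643,-0.643,-0.643]}' | head -1
python3 -c "
from h import *
go(4,0.0,.1255)"
```

```text
time_s: 11.75
t 11.75 lin [-0.0011, -0.0003, 0.1071] spin -0.0017 rows>= 1.3 q6 -2.12 4.16
```

```bash
python3 -m crank '{"jaw":[0.55,0.55,0.27,0.27,0.27,0.27],"linear":[[0,0,0.06],[0,0,0.107],[0,0,0.107],[0.0005,-0.009,0.108],[0.0018,-0.0179,0.1092],[0.004,-0.0266,0.1104]],"spin":[0,0,0,0.064,0.127,0.191]}' | tail -1
python3 chk.py 4 2.2 &&
python3 -m crank '{"jaw":[0.27],"linear":[[0.0001,-0.0045,0.0006]],"spin":[0.032]}' >/dev/null && python3 chk.py 4 2.2 &&
python3 -m crank '{"jaw":[0.27],"linear":[[0.0001,-0.0045,0.0006]],"spin":[0.032]}' >/dev/null && python3 chk.py 4 2.2 &&
python3 -m crank '{"jaw":[0.27],"linear":[[0.0001,-0.0045,0.0006]],"spin":[0.032]}' >/dev/null && python3 chk.py 4 2.2 &&
python3 -m crank '{"jaw":[0.27],"linear":[[0.0001,-0.0045,0.0006]],"spin":[0.032]}' >/dev/null && python3 chk.py 4 2.2 &&
python3 -m crank '{"jaw":[0.27],"linear":[[0.0001,-0.0045,0.0006]],"spin":[0.032]}' >/dev/null && python3 chk.py 4 2.2 &&
python3 -m crank '{"jaw":[0.27],"linear":[[0.0001,-0.0045,0.0006]],"spin":[0.032]}' >/dev/null && python3 chk.py 4 2.2 &&
python3 -m crank '{"jaw":[0.27],"linear":[[0.0001,-0.0045,0.0006]],"spin":[0.032]}' >/dev/null && python3 chk.py 4 2.2 &&
python3 -m crank '{"jaw":[0.27],"linear":[[0.0001,-0.0045,0.0006]],"spin":[0.032]}' >/dev/null && python3 chk.py 4 2.2 &&
python3 -m crank '{"jaw":[0.27],"linear":[[0.0001,-0.0045,0.0006]],"spin":[0.032]}' >/dev/null && python3 chk.py 4 2.2 &&
python3 -m crank '{"jaw":[0.27],"linear":[[0.0001,-0.0045,0.0006]],"spin":[0.032]}' >/dev/null && python3 chk.py 4 2.2 &&
python3 -m crank '{"jaw":[0.27],"linear":[[0.0001,-0.0045,0.0006]],"spin":[0.032]}' >/dev/null && python3 chk.py 4 2.2
```

```text
gripper_width: 0.0229
t 12.25 th 0.296 Ft 0.73 Fr 0.56 Fz -0.54 r 0.0448 z 0.1243 w 0.023
t 12.33 th 0.355 Ft 0.23 Fr 0.37 Fz -0.93 r 0.0448 z 0.1241 w 0.023
t 12.42 th 0.401 Ft 0.00 Fr -1.10 Fz -1.30 r 0.0448 z 0.1239 w 0.023
t 12.50 th 0.450 Ft 1.00 Fr 0.74 Fz -0.26 r 0.0448 z 0.1236 w 0.023
t 12.58 th 0.500 Ft 0.78 Fr 0.12 Fz 0.24 r 0.0447 z 0.1234 w 0.023
t 12.67 th 0.549 Ft 0.56 Fr -0.92 Fz -0.23 r 0.0447 z 0.1230 w 0.023
t 12.75 th 0.600 Ft 0.69 Fr 0.34 Fz -0.68 r 0.0448 z 0.1228 w 0.023
t 12.83 th 0.650 Ft 0.12 Fr 0.29 Fz 0.32 r 0.0448 z 0.1225 w 0.023
t 12.92 th 0.700 Ft 1.02 Fr 0.40 Fz -0.32 r 0.0448 z 0.1222 w 0.023
t 13.00 th 0.750 Ft 1.30 Fr 0.46 Fz -0.00 r 0.0448 z 0.1219 w 0.023
t 13.08 th 0.801 Ft -0.15 Fr -0.50 Fz -0.15 r 0.0448 z 0.1216 w 0.023
t 13.17 th 0.850 Ft 1.18 Fr -0.21 Fz -0.53 r 0.0448 z 0.1213 w 0.023
```

```bash
python3 -m crank '{"jaw":[0.27],"linear":[[0.0001,-0.0045,0.0006]],"spin":[0.032]}' >/dev/null && python3 chk.py 4 2.2 &&
python3 -m crank '{"jaw":[0.27],"linear":[[0.0001,-0.0045,0.0006]],"spin":[0.032]}' >/dev/null && python3 chk.py 4 2.2 &&
python3 -m crank '{"jaw":[0.27],"linear":[[0.0001,-0.0045,0.0006]],"spin":[0.032]}' >/dev/null && python3 chk.py 4 2.2 &&
python3 -m crank '{"jaw":[0.27],"linear":[[0.0001,-0.0045,0.0006]],"spin":[0.032]}' >/dev/null && python3 chk.py 4 2.2 &&
python3 -m crank '{"jaw":[0.27],"linear":[[0.0001,-0.0045,0.0006]],"spin":[0.032]}' >/dev/null && python3 chk.py 4 2.2 &&
python3 -m crank '{"jaw":[0.27],"linear":[[0.0001,-0.0045,0.0006]],"spin":[0.032]}' >/dev/null && python3 chk.py 4 2.2 &&
python3 -m crank '{"jaw":[0.27],"linear":[[0.0001,-0.0045,0.0006]],"spin":[0.032]}' >/dev/null && python3 chk.py 4 2.2 &&
python3 -m crank '{"jaw":[0.27],"linear":[[0.0001,-0.0045,0.0006]],"spin":[0.032]}' >/dev/null && python3 chk.py 4 2.2 &&
python3 -m crank '{"jaw":[0.27],"linear":[[0.0001,-0.0045,0.0006]],"spin":[0.032]}' >/dev/null && python3 chk.py 4 2.2 &&
python3 -m crank '{"jaw":[0.27],"linear":[[0.0001,-0.0045,0.0006]],"spin":[0.032]}' >/dev/null && python3 chk.py 4 2.2
```

```text
t 13.25 th 0.900 Ft 1.54 Fr -0.46 Fz 0.00 r 0.0448 z 0.1210 w 0.023
t 13.33 th 0.949 Ft 2.24 Fr 0.00 Fz -0.23 r 0.0449 z 0.1208 w 0.023
```

```bash
python3 -m crank '{"jaw":[0.27],"linear":[[0,-0.0025,0.0003]],"spin":[0.017]}' >/dev/null && python3 chk.py 4 3 &&
python3 -m crank '{"jaw":[0.27],"linear":[[0,-0.0025,0.0003]],"spin":[0.017]}' >/dev/null && python3 chk.py 4 2.6 &&
python3 -m crank '{"jaw":[0.27],"linear":[[0,-0.0025,0.0003]],"spin":[0.017]}' >/dev/null && python3 chk.py 4 2.6
```

```text
t 13.42 th 0.979 Ft 2.05 Fr 0.48 Fz 2.21 r 0.0449 z 0.1205 w 0.023
t 13.50 th 1.005 Ft 2.78 Fr -0.14 Fz 2.11 r 0.0449 z 0.1200 w 0.023
```

```bash
python3 -m crank '{"jaw":[0.3,0.5,0.55],"linear":[[0,0.004,0],[0,0.004,-0.08],[0,0.004,-0.12]],"spin":[0,0,0]}' | tail -2
python3 -c "
from h import *
go(2,0.95,.180)"
```

```text
force: [1.5, 0.3, 2.1]
gripper_width: 0.0469
t 13.75 lin [0.4665, 0.11, 0.0017] spin -0.0363 rows>= 5.7 q6 -1.18 -0.92
```

```bash
python3 -m crank '{"jaw":[0.55,0.55,0.55,0.55,0.55,0.55,0.55],"linear":[[0.466,0.11,0],[0.466,0.11,0],[0.466,0.11,0],[0.466,0.11,0],[0.466,0.11,0],[0.466,0.11,0],[0.466,0.11,0]],"spin":[-0.036,-0.036,-0.036,-0.036,-0.036,-0.036,-0.036]}' | head -1
python3 - <<'E'
from h import *
go(2,0.95,.121)
p=eyes.camera("top")
for i in(1,2,3,4): print(i,fit(p,i))
E
```

```text
time_s: 14.33
t 14.33 lin [-0.0112, -0.0007, 0.1155] spin 0.0015 rows>= 1.4 q6 -0.94 -0.95
1 (np.float64(0.75), (np.int64(32), np.float64(-0.49823694082861003)))
2 (np.float64(-0.2), (np.int64(0), -99))
3 (np.float64(1.03), (np.int64(29), np.float64(-0.10799514533225715)))
4 (np.float64(0.9200000000000002), (np.int64(36), np.float64(-0.07671643217322249)))
```

```bash
python3 -m crank '{"jaw":[0.55,0.55,0.27,0.27,0.27],"linear":[[0,0,0.06],[0,0,0.1155],[0,0,0.1155],[0,0,0.1155],[0,0.0045,0.1155]],"spin":[0,0,0,0,0.032]}' | tail -1
python3 chk.py 2 9 &&
python3 -m crank '{"jaw":[0.27],"linear":[[-0.0001,0.0045,0.0006]],"spin":[0.032]}' >/dev/null && python3 chk.py 2 6 &&
python3 -m crank '{"jaw":[0.27],"linear":[[-0.0001,0.0045,0.0006]],"spin":[0.032]}' >/dev/null && python3 chk.py 2 6 &&
python3 -m crank '{"jaw":[0.27],"linear":[[-0.0001,0.0045,0.0006]],"spin":[0.032]}' >/dev/null && python3 chk.py 2 6 &&
python3 -m crank '{"jaw":[0.27],"linear":[[-0.0001,0.0045,0.0006]],"spin":[0.032]}' >/dev/null && python3 chk.py 2 6 &&
python3 -m crank '{"jaw":[0.27],"linear":[[-0.0001,0.0045,0.0006]],"spin":[0.032]}' >/dev/null && python3 chk.py 2 6 &&
python3 -m crank '{"jaw":[0.27],"linear":[[-0.0001,0.0045,0.0006]],"spin":[0.032]}' >/dev/null && python3 chk.py 2 6 &&
python3 -m crank '{"jaw":[0.27],"linear":[[-0.0001,0.0045,0.0006]],"spin":[0.032]}' >/dev/null && python3 chk.py 2 6 &&
python3 -m crank '{"jaw":[0.27],"linear":[[-0.0001,0.0045,0.0006]],"spin":[0.032]}' >/dev/null && python3 chk.py 2 6 &&
python3 -m crank '{"jaw":[0.27],"linear":[[-0.0001,0.0045,0.0006]],"spin":[0.032]}' >/dev/null && python3 chk.py 2 6
```

```text
gripper_width: 0.0232
t 14.80 th 0.997 Ft -0.04 Fr -0.51 Fz 0.12 r 0.0441 z 0.1218 w 0.023
t 14.88 th 1.055 Ft 2.63 Fr -0.49 Fz -1.43 r 0.0439 z 0.1221 w 0.023
t 14.97 th 1.103 Ft 3.26 Fr 0.10 Fz -2.23 r 0.0440 z 0.1218 w 0.023
t 15.05 th 1.152 Ft 3.67 Fr -0.61 Fz -0.51 r 0.0441 z 0.1215 w 0.023
t 15.13 th 1.201 Ft 3.13 Fr -0.08 Fz -0.76 r 0.0442 z 0.1212 w 0.023
t 15.22 th 1.251 Ft 3.99 Fr -0.29 Fz -0.21 r 0.0442 z 0.1210 w 0.023
t 15.30 th 1.301 Ft 4.97 Fr -0.65 Fz -0.03 r 0.0442 z 0.1207 w 0.023
t 15.38 th 1.350 Ft 4.01 Fr 0.22 Fz -0.42 r 0.0443 z 0.1204 w 0.023
t 15.47 th 1.400 Ft 5.18 Fr -0.08 Fz 0.82 r 0.0443 z 0.1200 w 0.023
t 15.55 th 1.450 Ft 4.74 Fr 0.33 Fz 0.67 r 0.0444 z 0.1198 w 0.023
```

```bash
python3 -m crank '{"jaw":[0.27],"linear":[[-0.0001,0.0045,0.0006]],"spin":[0.032]}' >/dev/null && python3 chk.py 2 9 &&
python3 -m crank '{"jaw":[0.27],"linear":[[-0.0001,0.0045,0.0006]],"spin":[0.032]}' >/dev/null && python3 chk.py 2 9 &&
python3 -m crank '{"jaw":[0.27],"linear":[[-0.0001,0.0045,0.0006]],"spin":[0.032]}' >/dev/null && python3 chk.py 2 9 &&
python3 -m crank '{"jaw":[0.27],"linear":[[-0.0001,0.0045,0.0006]],"spin":[0.032]}' >/dev/null && python3 chk.py 2 9 &&
python3 -m crank '{"jaw":[0.27],"linear":[[-0.0001,0.0045,0.0006]],"spin":[0.032]}' >/dev/null && python3 chk.py 2 9 &&
python3 -m crank '{"jaw":[0.27],"linear":[[-0.0001,0.0045,0.0006]],"spin":[0.032]}' >/dev/null && python3 chk.py 2 9 &&
python3 -m crank '{"jaw":[0.27],"linear":[[-0.0001,0.0045,0.0006]],"spin":[0.032]}' >/dev/null && python3 chk.py 2 9 &&
python3 -m crank '{"jaw":[0.27],"linear":[[-0.0001,0.0045,0.0006]],"spin":[0.032]}' >/dev/null && python3 chk.py 2 9
```

```text
t 15.63 th 1.500 Ft 4.53 Fr 0.19 Fz 0.71 r 0.0443 z 0.1195 w 0.023
t 15.72 th 1.549 Ft 5.14 Fr -0.21 Fz 0.40 r 0.0444 z 0.1192 w 0.023
t 15.80 th 1.599 Ft 5.69 Fr -0.02 Fz 2.10 r 0.0444 z 0.1189 w 0.023
t 15.88 th 1.648 Ft 5.70 Fr 0.27 Fz 2.20 r 0.0444 z 0.1186 w 0.023
t 15.97 th 1.698 Ft 6.06 Fr 0.52 Fz 1.84 r 0.0445 z 0.1183 w 0.023
t 16.05 th 1.748 Ft 6.30 Fr 0.59 Fz 1.79 r 0.0444 z 0.1180 w 0.023
t 16.13 th 1.798 Ft 7.59 Fr -0.58 Fz 3.56 r 0.0445 z 0.1177 w 0.023
t 16.22 th 1.848 Ft 6.69 Fr 0.41 Fz 2.60 r 0.0445 z 0.1174 w 0.023
```

```bash
python3 -m crank '{"jaw":[0.27],"linear":[[-0.0001,0.0045,0.0006]],"spin":[0.032]}' >/dev/null && python3 chk.py 2 9 &&
python3 -m crank '{"jaw":[0.27],"linear":[[-0.0001,0.0045,0.0006]],"spin":[0.032]}' >/dev/null && python3 chk.py 2 9 &&
python3 -m crank '{"jaw":[0.27],"linear":[[-0.0001,0.0045,0.0006]],"spin":[0.032]}' >/dev/null && python3 chk.py 2 9
python3 -m crank '{"jaw":[0.3,0.5,0.55],"linear":[[0,-0.004,0],[0,-0.004,-0.08],[0,-0.004,-0.12]],"spin":[0,0,0]}' | tail -2
python3 -c "
from h import *
go(4,0.93,.180)"
```

```text
t 16.30 th 1.897 Ft 7.20 Fr -0.54 Fz 2.65 r 0.0445 z 0.1171 w 0.023
t 16.38 th 1.947 Ft 7.62 Fr -0.50 Fz 3.33 r 0.0445 z 0.1168 w 0.023
t 16.47 th 1.996 Ft 7.38 Fr -0.12 Fz 3.86 r 0.0445 z 0.1165 w 0.023
force: [1.6, -0.4, 1.6]
gripper_width: 0.0467
t 16.72 lin [-0.3881, 0.2589, -0.003] spin -0.6844 rows>= 8.6 q6 0.14 -1.27
```

```bash
python3 -m crank '{"jaw":[0.55,0.55,0.55,0.55,0.55,0.55,0.55,0.55,0.55,0.55,0.55],"linear":[[-0.388,0.259,0],[-0.388,0.259,0],[-0.388,0.259,0],[-0.388,0.259,0],[-0.388,0.259,0],[-0.388,0.259,0],[-0.388,0.259,0],[-0.388,0.259,0],[-0.388,0.259,0],[-0.388,0.259,0],[-0.388,0.259,0]],"spin":[-0.684,-0.684,-0.684,-0.684,-0.684,-0.684,-0.684,-0.684,-0.684,-0.684,-0.684]}' | head -1
python3 -c "
from h import *
go(4,0.93,.121)"
```

```text
time_s: 17.63
t 17.63 lin [-0.0009, 0.0013, 0.11] spin -0.003 rows>= 1.3 q6 -1.25 -1.25
```

```bash
python3 -m crank '{"jaw":[0.55,0.55,0.27,0.27,0.27],"linear":[[0,0,0.06],[0,0,0.11],[0,0,0.11],[0,0,0.11],[0,-0.0045,0.11]],"spin":[0,0,0,0,0.032]}' | tail -1
python3 chk.py 4 9 &&
python3 -m crank '{"jaw":[0.27],"linear":[[0.0001,-0.0045,0.0006]],"spin":[0.032]}' >/dev/null && python3 chk.py 4 6 &&
python3 -m crank '{"jaw":[0.27],"linear":[[0.0001,-0.0045,0.0006]],"spin":[0.032]}' >/dev/null && python3 chk.py 4 6 &&
python3 -m crank '{"jaw":[0.27],"linear":[[0.0001,-0.0045,0.0006]],"spin":[0.032]}' >/dev/null && python3 chk.py 4 6 &&
python3 -m crank '{"jaw":[0.27],"linear":[[0.0001,-0.0045,0.0006]],"spin":[0.032]}' >/dev/null && python3 chk.py 4 6 &&
python3 -m crank '{"jaw":[0.27],"linear":[[0.0001,-0.0045,0.0006]],"spin":[0.032]}' >/dev/null && python3 chk.py 4 6 &&
python3 -m crank '{"jaw":[0.27],"linear":[[0.0001,-0.0045,0.0006]],"spin":[0.032]}' >/dev/null && python3 chk.py 4 6 &&
python3 -m crank '{"jaw":[0.27],"linear":[[0.0001,-0.0045,0.0006]],"spin":[0.032]}' >/dev/null && python3 chk.py 4 6 &&
python3 -m crank '{"jaw":[0.27],"linear":[[0.0001,-0.0045,0.0006]],"spin":[0.032]}' >/dev/null && python3 chk.py 4 6 &&
python3 -m crank '{"jaw":[0.27],"linear":[[0.0001,-0.0045,0.0006]],"spin":[0.032]}' >/dev/null && python3 chk.py 4 6 &&
python3 -m crank '{"jaw":[0.27],"linear":[[0.0001,-0.0045,0.0006]],"spin":[0.032]}' >/dev/null && python3 chk.py 4 6 &&
python3 -m crank '{"jaw":[0.27],"linear":[[0.0001,-0.0045,0.0006]],"spin":[0.032]}' >/dev/null && python3 chk.py 4 6
```

```text
gripper_width: 0.0231
t 18.05 th 0.981 Ft -0.18 Fr -0.30 Fz 0.73 r 0.0447 z 0.1214 w 0.023
t 18.13 th 1.030 Ft 3.02 Fr 0.22 Fz -1.25 r 0.0451 z 0.1218 w 0.023
t 18.22 th 1.076 Ft 3.63 Fr -0.24 Fz -2.22 r 0.0452 z 0.1216 w 0.023
t 18.30 th 1.125 Ft 4.42 Fr 0.20 Fz -0.52 r 0.0452 z 0.1213 w 0.023
t 18.38 th 1.173 Ft 3.96 Fr -0.34 Fz -1.51 r 0.0452 z 0.1211 w 0.023
t 18.47 th 1.221 Ft 4.88 Fr 0.81 Fz -0.59 r 0.0453 z 0.1208 w 0.023
t 18.55 th 1.269 Ft 5.64 Fr -0.24 Fz -0.99 r 0.0453 z 0.1206 w 0.023
t 18.63 th 1.317 Ft 5.70 Fr -0.01 Fz -1.14 r 0.0454 z 0.1203 w 0.023
t 18.72 th 1.365 Ft 6.33 Fr -0.82 Fz 0.72 r 0.0454 z 0.1201 w 0.023
```

```bash
python3 -m crank '{"jaw":[0.27],"linear":[[0.0001,-0.0045,0.0006]],"spin":[0.032]}' >/dev/null && python3 chk.py 4 8.3 &&
python3 -m crank '{"jaw":[0.27],"linear":[[0.0001,-0.0045,0.0006]],"spin":[0.032]}' >/dev/null && python3 chk.py 4 8.3 &&
python3 -m crank '{"jaw":[0.27],"linear":[[0.0001,-0.0045,0.0006]],"spin":[0.032]}' >/dev/null && python3 chk.py 4 8.3 &&
python3 -m crank '{"jaw":[0.27],"linear":[[0.0001,-0.0045,0.0006]],"spin":[0.032]}' >/dev/null && python3 chk.py 4 8.3 &&
python3 -m crank '{"jaw":[0.27],"linear":[[0.0001,-0.0045,0.0006]],"spin":[0.032]}' >/dev/null && python3 chk.py 4 8.3 &&
python3 -m crank '{"jaw":[0.27],"linear":[[0.0001,-0.0045,0.0006]],"spin":[0.032]}' >/dev/null && python3 chk.py 4 8.3
```

```text
t 18.80 th 1.412 Ft 5.96 Fr 0.49 Fz -0.42 r 0.0455 z 0.1199 w 0.023
t 18.88 th 1.460 Ft 6.20 Fr -0.43 Fz -0.64 r 0.0455 z 0.1196 w 0.023
t 18.97 th 1.508 Ft 7.20 Fr -0.15 Fz -0.06 r 0.0455 z 0.1194 w 0.023
t 19.05 th 1.556 Ft 7.12 Fr 0.54 Fz 1.19 r 0.0456 z 0.1191 w 0.023
t 19.13 th 1.604 Ft 7.45 Fr -0.29 Fz 1.29 r 0.0456 z 0.1188 w 0.024
t 19.22 th 1.652 Ft 6.92 Fr 0.41 Fz 0.66 r 0.0456 z 0.1186 w 0.023
```

```bash
python3 -m crank '{"jaw":[0.27],"linear":[[0.0001,-0.0045,0.0006]],"spin":[0.032]}' >/dev/null && python3 chk.py 4 9.4 &&
python3 -m crank '{"jaw":[0.27],"linear":[[0.0001,-0.0045,0.0006]],"spin":[0.032]}' >/dev/null && python3 chk.py 4 9.4 &&
python3 -m crank '{"jaw":[0.27],"linear":[[0.0001,-0.0045,0.0006]],"spin":[0.032]}' >/dev/null && python3 chk.py 4 9.4 &&
python3 -m crank '{"jaw":[0.27],"linear":[[0.0001,-0.0045,0.0006]],"spin":[0.032]}' >/dev/null && python3 chk.py 4 9.4
python3 -m crank '{"jaw":[0.3,0.5,0.55],"linear":[[0,0.004,0],[0,0.004,-0.08],[0,0.004,-0.12]],"spin":[0,0,0]}' | tail -2
python3 -c "
from h import *
go(2,1.92,.180)"
```

```text
t 19.30 th 1.699 Ft 7.60 Fr 0.12 Fz 1.10 r 0.0456 z 0.1183 w 0.023
t 19.38 th 1.747 Ft 7.58 Fr 0.65 Fz 0.49 r 0.0456 z 0.1180 w 0.023
t 19.47 th 1.795 Ft 8.24 Fr -0.05 Fz 0.85 r 0.0456 z 0.1178 w 0.023
t 19.55 th 1.842 Ft 7.25 Fr 0.43 Fz 0.93 r 0.0456 z 0.1175 w 0.023
force: [0.8, 0.2, 1.2]
gripper_width: 0.0461
t 19.8 lin [0.4552, -0.1468, -0.0041] spin 0.0212 rows>= 5.7 q6 -0.34 0.07
```

```bash
python3 -m crank '{"jaw":[0.55,0.55,0.55,0.55,0.55,0.55,0.55,0.55],"linear":[[0.455,-0.147,0],[0.455,-0.147,0],[0.455,-0.147,0],[0.455,-0.147,0],[0.455,-0.147,0],[0.455,-0.147,0],[0.455,-0.147,0],[0.455,-0.147,0]],"spin":[0.021,0.021,0.021,0.021,0.021,0.021,0.021,0.021]}' | head -1
python3 - <<'E'
from h import *
go(2,1.92,.116)
p=eyes.camera("scene")
for i in(1,2,3,4): print(i,fit(p,i,rad=9))
E
```

```text
time_s: 20.47
t 20.47 lin [-0.0033, 0.0013, 0.1199] spin 0.0019 rows>= 1.4 q6 0.06 0.06
1 (np.float64(0.73), (np.int64(47), np.float64(-0.15434980720821942)))
2 (np.float64(1.9000000000000001), (np.int64(46), np.float64(-0.43164218748972366)))
3 (np.float64(1.12), (np.int64(37), np.float64(-0.3947144926374496)))
4 (np.float64(1.78), (np.int64(46), np.float64(-1.1387499701133257)))
```

```bash
python3 -m crank '{"jaw":[0.55,0.55,0.27,0.27,0.27],"linear":[[-0.002,0.001,0.06],[-0.002,0.001,0.119],[-0.002,0.001,0.119],[-0.002,0.001,0.119],[-0.002,0.0055,0.119]],"spin":[0,0,0,0,0.032]}' | tail -1
python3 chk.py 2 9 &&
python3 -m crank '{"jaw":[0.27],"linear":[[-0.0001,0.0035,0.0004]],"spin":[0.025]}' >/dev/null && python3 chk.py 2 9 &&
python3 -m crank '{"jaw":[0.27],"linear":[[-0.0001,0.0035,0.0004]],"spin":[0.025]}' >/dev/null && python3 chk.py 2 9 &&
python3 -m crank '{"jaw":[0.27],"linear":[[-0.0001,0.0035,0.0004]],"spin":[0.025]}' >/dev/null && python3 chk.py 2 9 &&
python3 -m crank '{"jaw":[0.27],"linear":[[-0.0001,0.0035,0.0004]],"spin":[0.025]}' >/dev/null && python3 chk.py 2 9
```

```text
gripper_width: 0.0232
t 20.93 th 1.977 Ft 0.22 Fr 1.14 Fz -0.05 r 0.0435 z 0.1162 w 0.023
t 21.02 th 2.009 Ft 8.19 Fr -0.41 Fz 0.64 r 0.0436 z 0.1164 w 0.023
t 21.10 th 2.033 Ft 8.69 Fr -0.77 Fz 0.98 r 0.0435 z 0.1161 w 0.023
t 21.18 th 2.070 Ft 8.33 Fr -0.48 Fz -0.44 r 0.0435 z 0.1159 w 0.023
t 21.27 th 2.108 Ft 9.20 Fr 0.02 Fz 0.40 r 0.0435 z 0.1157 w 0.023
```

```bash
python3 -m crank '{"jaw":[0.3,0.5,0.55],"linear":[[0,-0.004,0],[0,-0.004,-0.08],[0,-0.004,-0.125]],"spin":[0,0,0]}' | tail -2
python3 -c "
from h import *
go(1,.74,.180)"
```

```text
force: [1.7, 0.2, 1.6]
gripper_width: 0.0469
t 21.52 lin [-0.0119, 0.2389, 0.0008] spin 0.1169 rows>= 2.9 q6 0.26 0.37
```

```bash
python3 -m crank '{"jaw":[0.55,0.55,0.55,0.55,0.55],"linear":[[-0.012,0.239,0],[-0.012,0.239,0],[-0.012,0.239,0],[-0.012,0.239,0],[-0.012,0.239,0]],"spin":[0.117,0.117,0.117,0.117,0.117]}' | head -1
python3 -c "
from h import *
go(1,.74,.122)"
```

```text
time_s: 21.93
t 21.93 lin [0.0005, -0.003, 0.1121] spin -0.0007 rows>= 1.3 q6 0.39 0.39
```

```bash
python3 -m crank '{"jaw":[0.55,0.55,0.27,0.27,0.27],"linear":[[0,-0.001,0.06],[0,-0.001,0.112],[0,-0.001,0.112],[0,-0.001,0.112],[0,0.0035,0.112]],"spin":[0,0,0,0,0.032]}' | tail -1
python3 chk.py 1 9 &&
python3 -m crank '{"jaw":[0.27],"linear":[[-0.0001,0.0045,0.0006]],"spin":[0.032]}' >/dev/null && python3 chk.py 1 6 &&
python3 -m crank '{"jaw":[0.27],"linear":[[-0.0001,0.0045,0.0006]],"spin":[0.032]}' >/dev/null && python3 chk.py 1 6 &&
python3 -m crank '{"jaw":[0.27],"linear":[[-0.0001,0.0045,0.0006]],"spin":[0.032]}' >/dev/null && python3 chk.py 1 6 &&
python3 -m crank '{"jaw":[0.27],"linear":[[-0.0001,0.0045,0.0006]],"spin":[0.032]}' >/dev/null && python3 chk.py 1 6 &&
python3 -m crank '{"jaw":[0.27],"linear":[[-0.0001,0.0045,0.0006]],"spin":[0.032]}' >/dev/null && python3 chk.py 1 6 &&
python3 -m crank '{"jaw":[0.27],"linear":[[-0.0001,0.0045,0.0006]],"spin":[0.032]}' >/dev/null && python3 chk.py 1 6 &&
python3 -m crank '{"jaw":[0.27],"linear":[[-0.0001,0.0045,0.0006]],"spin":[0.032]}' >/dev/null && python3 chk.py 1 6 &&
python3 -m crank '{"jaw":[0.27],"linear":[[-0.0001,0.0045,0.0006]],"spin":[0.032]}' >/dev/null && python3 chk.py 1 6 &&
python3 -m crank '{"jaw":[0.27],"linear":[[-0.0001,0.0045,0.0006]],"spin":[0.032]}' >/dev/null && python3 chk.py 1 6 &&
python3 -m crank '{"jaw":[0.27],"linear":[[-0.0001,0.0045,0.0006]],"spin":[0.032]}' >/dev/null && python3 chk.py 1 6 &&
python3 -m crank '{"jaw":[0.27],"linear":[[-0.0001,0.0045,0.0006]],"spin":[0.032]}' >/dev/null && python3 chk.py 1 6
```

```text
gripper_width: 0.0229
t 22.35 th 0.759 Ft 0.02 Fr 0.49 Fz 0.33 r 0.0452 z 0.1227 w 0.023
t 22.43 th 0.822 Ft 0.76 Fr 0.54 Fz -0.90 r 0.0454 z 0.1231 w 0.023
t 22.52 th 0.871 Ft 0.83 Fr 0.34 Fz -0.78 r 0.0454 z 0.1228 w 0.023
t 22.60 th 0.919 Ft 0.54 Fr -0.35 Fz -1.02 r 0.0453 z 0.1225 w 0.023
t 22.68 th 0.969 Ft 1.75 Fr -0.27 Fz 1.06 r 0.0453 z 0.1223 w 0.023
t 22.77 th 1.018 Ft 1.81 Fr 0.68 Fz 0.37 r 0.0452 z 0.1220 w 0.023
t 22.85 th 1.068 Ft 2.54 Fr -0.03 Fz -0.36 r 0.0452 z 0.1217 w 0.023
t 22.93 th 1.117 Ft 2.43 Fr -0.87 Fz -0.08 r 0.0451 z 0.1214 w 0.023
t 23.02 th 1.167 Ft 1.53 Fr 0.01 Fz 0.43 r 0.0451 z 0.1211 w 0.023
t 23.10 th 1.215 Ft 1.83 Fr -0.43 Fz -0.01 r 0.0450 z 0.1208 w 0.023
t 23.18 th 1.265 Ft 2.83 Fr -0.25 Fz 1.73 r 0.0450 z 0.1206 w 0.023
t 23.27 th 1.315 Ft 3.75 Fr -0.42 Fz 1.30 r 0.0449 z 0.1203 w 0.023
```

```bash
python3 -m crank '{"jaw":[0.27],"linear":[[-0.0001,0.0045,0.0006]],"spin":[0.032]}' >/dev/null && python3 chk.py 1 8 &&
python3 -m crank '{"jaw":[0.27],"linear":[[-0.0001,0.0045,0.0006]],"spin":[0.032]}' >/dev/null && python3 chk.py 1 8 &&
python3 -m crank '{"jaw":[0.27],"linear":[[-0.0001,0.0045,0.0006]],"spin":[0.032]}' >/dev/null && python3 chk.py 1 8 &&
python3 -m crank '{"jaw":[0.27],"linear":[[-0.0001,0.0045,0.0006]],"spin":[0.032]}' >/dev/null && python3 chk.py 1 8 &&
python3 -m crank '{"jaw":[0.27],"linear":[[-0.0001,0.0045,0.0006]],"spin":[0.032]}' >/dev/null && python3 chk.py 1 8 &&
python3 -m crank '{"jaw":[0.27],"linear":[[-0.0001,0.0045,0.0006]],"spin":[0.032]}' >/dev/null && python3 chk.py 1 8 &&
python3 -m crank '{"jaw":[0.27],"linear":[[-0.0001,0.0045,0.0006]],"spin":[0.032]}' >/dev/null && python3 chk.py 1 8 &&
python3 -m crank '{"jaw":[0.27],"linear":[[-0.0001,0.0045,0.0006]],"spin":[0.032]}' >/dev/null && python3 chk.py 1 8 &&
python3 -m crank '{"jaw":[0.27],"linear":[[-0.0001,0.0045,0.0006]],"spin":[0.032]}' >/dev/null && python3 chk.py 1 8 &&
python3 -m crank '{"jaw":[0.27],"linear":[[-0.0001,0.0045,0.0006]],"spin":[0.032]}' >/dev/null && python3 chk.py 1 8
```

```text
t 23.35 th 1.364 Ft 3.03 Fr 0.27 Fz 2.41 r 0.0449 z 0.1200 w 0.023
t 23.43 th 1.413 Ft 3.94 Fr -0.55 Fz 3.10 r 0.0449 z 0.1197 w 0.023
t 23.52 th 1.463 Ft 4.29 Fr 0.00 Fz 2.75 r 0.0449 z 0.1195 w 0.023
t 23.60 th 1.511 Ft 5.01 Fr -0.56 Fz 3.06 r 0.0449 z 0.1192 w 0.023
t 23.68 th 1.562 Ft 5.36 Fr -0.37 Fz 4.44 r 0.0449 z 0.1190 w 0.023
t 23.77 th 1.610 Ft 5.34 Fr -0.63 Fz 4.66 r 0.0448 z 0.1187 w 0.023
t 23.85 th 1.660 Ft 5.02 Fr -0.70 Fz 4.60 r 0.0448 z 0.1185 w 0.023
t 23.93 th 1.709 Ft 5.30 Fr -0.41 Fz 4.29 r 0.0448 z 0.1182 w 0.023
t 24.02 th 1.758 Ft 7.22 Fr -1.02 Fz 4.30 r 0.0448 z 0.1180 w 0.023
t 24.10 th 1.807 Ft 6.89 Fr 0.36 Fz 5.34 r 0.0448 z 0.1177 w 0.023
```

```bash
python3 -m crank '{"jaw":[0.27],"linear":[[-0.0001,0.0045,0.0006]],"spin":[0.032]}' >/dev/null && python3 chk.py 1 8.5 &&
python3 -m crank '{"jaw":[0.27],"linear":[[-0.0001,0.0045,0.0006]],"spin":[0.032]}' >/dev/null && python3 chk.py 1 8.5
python3 -m crank '{"jaw":[0.3,0.5,0.55],"linear":[[0,-0.004,0],[0,-0.004,-0.08],[0,-0.004,-0.125]],"spin":[0,0,0]}' | tail -2
python3 -c "
from h import *
go(3,1.07,.180)"
```

```text
t 24.18 th 1.857 Ft 6.82 Fr 0.23 Fz 4.76 r 0.0448 z 0.1175 w 0.023
t 24.27 th 1.905 Ft 7.91 Fr -0.73 Fz 5.43 r 0.0448 z 0.1172 w 0.023
force: [1.0, 0.3, 1.2]
gripper_width: 0.0468
t 24.52 lin [-0.4119, 0.2363, -0.0003] spin -0.557 rows>= 7.0 q6 1.54 0.44
```

```bash
python3 -m crank '{"jaw":[0.55,0.55,0.55,0.55,0.55,0.55,0.55,0.55,0.55],"linear":[[-0.412,0.236,0],[-0.412,0.236,0],[-0.412,0.236,0],[-0.412,0.236,0],[-0.412,0.236,0],[-0.412,0.236,0],[-0.412,0.236,0],[-0.412,0.236,0],[-0.412,0.236,0]],"spin":[-0.557,-0.557,-0.557,-0.557,-0.557,-0.557,-0.557,-0.557,-0.557]}' | head -1
python3 -c "
from h import *
go(3,1.07,.121)"
```

```text
time_s: 25.27
t 25.27 lin [-0.0007, -0.0005, 0.1134] spin -0.0032 rows>= 1.4 q6 0.41 0.41
```

```bash
python3 -m crank '{"jaw":[0.55,0.55,0.27,0.27,0.27],"linear":[[0,0,0.06],[0,0,0.113],[0,0,0.113],[0,0,0.113],[0,-0.0045,0.113]],"spin":[0,0,0,0,0.032]}' | tail -1
python3 chk.py 3 9 &&
python3 -m crank '{"jaw":[0.27],"linear":[[0.0001,-0.0045,0.0006]],"spin":[0.032]}' >/dev/null && python3 chk.py 3 6 &&
python3 -m crank '{"jaw":[0.27],"linear":[[0.0001,-0.0045,0.0006]],"spin":[0.032]}' >/dev/null && python3 chk.py 3 6 &&
python3 -m crank '{"jaw":[0.27],"linear":[[0.0001,-0.0045,0.0006]],"spin":[0.032]}' >/dev/null && python3 chk.py 3 6 &&
python3 -m crank '{"jaw":[0.27],"linear":[[0.0001,-0.0045,0.0006]],"spin":[0.032]}' >/dev/null && python3 chk.py 3 6 &&
python3 -m crank '{"jaw":[0.27],"linear":[[0.0001,-0.0045,0.0006]],"spin":[0.032]}' >/dev/null && python3 chk.py 3 6 &&
python3 -m crank '{"jaw":[0.27],"linear":[[0.0001,-0.0045,0.0006]],"spin":[0.032]}' >/dev/null && python3 chk.py 3 6 &&
python3 -m crank '{"jaw":[0.27],"linear":[[0.0001,-0.0045,0.0006]],"spin":[0.032]}' >/dev/null && python3 chk.py 3 6 &&
python3 -m crank '{"jaw":[0.27],"linear":[[0.0001,-0.0045,0.0006]],"spin":[0.032]}' >/dev/null && python3 chk.py 3 6 &&
python3 -m crank '{"jaw":[0.27],"linear":[[0.0001,-0.0045,0.0006]],"spin":[0.032]}' >/dev/null && python3 chk.py 3 6 &&
python3 -m crank '{"jaw":[0.27],"linear":[[0.0001,-0.0045,0.0006]],"spin":[0.032]}' >/dev/null && python3 chk.py 3 6 &&
python3 -m crank '{"jaw":[0.27],"linear":[[0.0001,-0.0045,0.0006]],"spin":[0.032]}' >/dev/null && python3 chk.py 3 6
```

```text
gripper_width: 0.0229
t 25.68 th 1.114 Ft 0.50 Fr -0.15 Fz -0.28 r 0.0443 z 0.1208 w 0.023
t 25.77 th 1.162 Ft 2.03 Fr 0.00 Fz -0.46 r 0.0443 z 0.1210 w 0.023
t 25.85 th 1.209 Ft 2.63 Fr 0.64 Fz -1.30 r 0.0442 z 0.1209 w 0.023
t 25.93 th 1.259 Ft 3.33 Fr -0.98 Fz -1.59 r 0.0442 z 0.1207 w 0.023
t 26.02 th 1.308 Ft 2.92 Fr 1.10 Fz -2.33 r 0.0441 z 0.1204 w 0.023
t 26.10 th 1.358 Ft 3.58 Fr 0.28 Fz -1.51 r 0.0441 z 0.1201 w 0.023
t 26.18 th 1.409 Ft 3.16 Fr -0.44 Fz -1.81 r 0.0440 z 0.1198 w 0.023
t 26.27 th 1.459 Ft 3.42 Fr 0.06 Fz -0.98 r 0.0440 z 0.1196 w 0.023
t 26.35 th 1.509 Ft 3.63 Fr 0.00 Fz -1.00 r 0.0439 z 0.1192 w 0.024
t 26.43 th 1.560 Ft 4.95 Fr 0.55 Fz -0.20 r 0.0439 z 0.1190 w 0.023
t 26.52 th 1.610 Ft 5.24 Fr 0.22 Fz -0.79 r 0.0439 z 0.1187 w 0.023
t 26.60 th 1.661 Ft 5.21 Fr 0.25 Fz 0.17 r 0.0438 z 0.1184 w 0.023
```

```bash
python3 -m crank '{"jaw":[0.27],"linear":[[0.0001,-0.0045,0.0006]],"spin":[0.032]}' >/dev/null && python3 chk.py 3 8.3 &&
python3 -m crank '{"jaw":[0.27],"linear":[[0.0001,-0.0045,0.0006]],"spin":[0.032]}' >/dev/null && python3 chk.py 3 8.3 &&
python3 -m crank '{"jaw":[0.27],"linear":[[0.0001,-0.0045,0.0006]],"spin":[0.032]}' >/dev/null && python3 chk.py 3 8.3 &&
python3 -m crank '{"jaw":[0.27],"linear":[[0.0001,-0.0045,0.0006]],"spin":[0.032]}' >/dev/null && python3 chk.py 3 8.3 &&
python3 -m crank '{"jaw":[0.27],"linear":[[0.0001,-0.0045,0.0006]],"spin":[0.032]}' >/dev/null && python3 chk.py 3 8.3 &&
python3 -m crank '{"jaw":[0.27],"linear":[[0.0001,-0.0045,0.0006]],"spin":[0.032]}' >/dev/null && python3 chk.py 3 8.3 &&
python3 -m crank '{"jaw":[0.27],"linear":[[0.0001,-0.0045,0.0006]],"spin":[0.032]}' >/dev/null && python3 chk.py 3 8.3
```

```text
t 26.68 th 1.712 Ft 5.38 Fr 0.42 Fz 0.33 r 0.0438 z 0.1181 w 0.023
t 26.77 th 1.763 Ft 5.69 Fr 0.20 Fz 1.56 r 0.0438 z 0.1178 w 0.023
t 26.85 th 1.814 Ft 5.75 Fr 0.34 Fz 0.97 r 0.0438 z 0.1175 w 0.023
t 26.93 th 1.865 Ft 6.72 Fr 0.64 Fz 1.74 r 0.0437 z 0.1172 w 0.023
t 27.02 th 1.915 Ft 7.04 Fr 0.53 Fz 2.63 r 0.0438 z 0.1169 w 0.023
t 27.10 th 1.967 Ft 6.69 Fr 1.26 Fz 3.58 r 0.0438 z 0.1166 w 0.023
t 27.18 th 2.018 Ft 7.55 Fr 0.25 Fz 3.31 r 0.0438 z 0.1163 w 0.023
```

```bash
python3 -m crank '{"jaw":[0.27],"linear":[[0.0001,-0.0045,0.0006]],"spin":[0.032]}' >/dev/null && python3 chk.py 3 8.3 &&
python3 -m crank '{"jaw":[0.27],"linear":[[0.0001,-0.0045,0.0006]],"spin":[0.032]}' >/dev/null && python3 chk.py 3 8.3
python3 -m crank '{"jaw":[0.3,0.5,0.55],"linear":[[0,0.004,0],[0,0.004,-0.08],[0,0.004,-0.125]],"spin":[0,0,0]}' | tail -2
python3 -c "
from h import *
go(4,1.77,.180)
p=eyes.camera('scene')
for i in(1,2,3,4): print(i,fit(p,i,rad=9))
for n in('top','scene'):
    p=eyes.camera(n); r=eyes.cut_out(p,'lid')[0]; c=cloud(p,cv2.erode(r['mask'].astype(np.uint8),np.ones((3,3)))>0); c=c[abs(c[:,2]-.052)<.005]
    A=np.c_[c[:,:2]-C,np.ones(len(c))]; k=np.linalg.lstsq(A,c[:,2],rcond=None)[0]; print(n,len(c),np.round(k,4))
"
```

```text
t 27.27 th 2.069 Ft 8.72 Fr -0.16 Fz 4.33 r 0.0439 z 0.1160 w 0.023
force: [2.3, 0.1, 0.5]
gripper_width: 0.0463
t 27.52 lin [0.3358, 0.1058, -0.0007] spin -1.1953 rows>= 15.0 q6 1.48 -0.49
1 (np.float64(1.82), (np.int64(50), np.float64(-0.4531462152603471)))
2 (np.float64(2.01), (np.int64(41), np.float64(-0.29864762428627784)))
3 (np.float64(1.9600000000000002), (np.int64(37), np.float64(-0.32004227554375186)))
4 (np.float64(1.76), (np.int64(49), np.float64(-1.1273546905208587)))
top 1144 [ 0.0023 -0.0023  0.0511]
scene 620 [-0.0017 -0.0019  0.0507]
```

```bash
python3 -m crank '{"jaw":[0.55,0.55,0.55,0.55,0.55,0.55,0.55,0.55],"linear":[[0.168,0.053,0],[0.168,0.053,0],[0.168,0.053,0],[0.168,0.053,0],[0.168,0.053,0],[0.168,0.053,0],[0.168,0.053,0],[0.168,0.053,0]],"spin":[-0.6,-0.6,-0.6,-0.6,-0.6,-0.6,-0.6,-0.6]}' | head -1
python3 -c "
from h import *
go(4,1.77,.180)"
```

```text
time_s: 28.43
t 28.43 lin [0.0563, 0.169, -0.0094] spin -0.5908 rows>= 7.4 q6 0.5 -0.47
```

```bash
python3 -m crank '{"jaw":[0.55,0.55,0.55,0.55,0.55,0.55,0.55,0.55,0.55],"linear":[[0.056,0.169,0],[0.056,0.169,0],[0.056,0.169,0],[0.056,0.169,0],[0.056,0.169,0],[0.056,0.169,0],[0.056,0.169,0],[0.056,0.169,0],[0.056,0.169,0]],"spin":[-0.591,-0.591,-0.591,-0.591,-0.591,-0.591,-0.591,-0.591,-0.591]}' | head -1
python3 -c "
from h import *
go(4,1.77,.117)"
```

```text
time_s: 29.18
t 29.18 lin [0.001, 0.0011, 0.1168] spin -0.0027 rows>= 1.4 q6 -0.45 -0.45
```

```bash
python3 -m crank '{"jaw":[0.55,0.55,0.27,0.27,0.27],"linear":[[0.001,0.001,0.06],[0.001,0.001,0.117],[0.001,0.001,0.117],[0.001,0.001,0.117],[0.001,-0.0035,0.117]],"spin":[0,0,0,0,0.032]}' | tail -1
python3 chk.py 4 9 &&
python3 -m crank '{"jaw":[0.27],"linear":[[0,-0.0025,0.0003]],"spin":[0.017]}' >/dev/null && python3 chk.py 4 8.5 &&
python3 -m crank '{"jaw":[0.27],"linear":[[0,-0.0025,0.0003]],"spin":[0.017]}' >/dev/null && python3 chk.py 4 8.5 &&
python3 -m crank '{"jaw":[0.27],"linear":[[0,-0.0025,0.0003]],"spin":[0.017]}' >/dev/null && python3 chk.py 4 8.5 &&
python3 -m crank '{"jaw":[0.27],"linear":[[0,-0.0025,0.0003]],"spin":[0.017]}' >/dev/null && python3 chk.py 4 8.5
```

```text
gripper_width: 0.0227
t 29.60 th 1.796 Ft -0.59 Fr 0.45 Fz 1.07 r 0.0455 z 0.1189 w 0.023
t 29.68 th 1.823 Ft 0.14 Fr -1.07 Fz 1.62 r 0.0457 z 0.1195 w 0.023
t 29.77 th 1.838 Ft 5.84 Fr -0.23 Fz -2.11 r 0.0457 z 0.1197 w 0.023
t 29.85 th 1.855 Ft 6.08 Fr -0.06 Fz -2.44 r 0.0458 z 0.1197 w 0.023
t 29.93 th 1.880 Ft 5.60 Fr 0.57 Fz -2.14 r 0.0458 z 0.1196 w 0.023
```

```bash
python3 -m crank '{"jaw":[0.3,0.5,0.55,0.55,0.55,0.55,0.55],"linear":[[0,0.005,0],[0,0.005,-0.08],[0,0.005,-0.16],[0,0.005,-0.24],[0,0.005,-0.24],[0,0.005,-0.24],[0,0.005,-0.24]],"spin":[0,0,0,0,0,0,0]}'
python3 -c "
from h import *
for n in('top','scene'):
    p=eyes.camera(n); print(n,[(round(fit(p,i,rad=9)[0],2)) for i in(1,2,3,4)]); r=eyes.cut_out(p,'lid')[0]; c=cloud(p,cv2.erode(r['mask'].astype(np.uint8),np.ones((3,3)))>0); c=c[abs(c[:,2]-.052)<.005]
    A=np.c_[c[:,:2]-C,np.ones(len(c))]; k=np.linalg.lstsq(A,c[:,2],rcond=None)[0]; print(n,len(c),np.round(k,4))
cv2.imwrite('pics/end.png',cv2.resize(p['img'][100:320,200:520,::-1],(800,550)))
"
```

```text
time_s: 30.52
eef_pos: [0.635, 0.0164, 0.2383]
eef_rot: [[-0.223, 0.975, 0.001], [0.975, 0.223, -0.0], [-0.0, 0.001, -1.0]]
force: [0.3, 0.4, -0.6]
gripper_width: 0.0467
top [np.float64(1.81), np.float64(2.02), np.float64(-0.2), np.float64(-0.2)]
top 968 [-0.0005  0.0108  0.0514]
scene [np.float64(1.82), np.float64(1.96), np.float64(-0.2), np.float64(1.75)]
scene 608 [-0.0024 -0.0038  0.0508]
```

View pics/end.png

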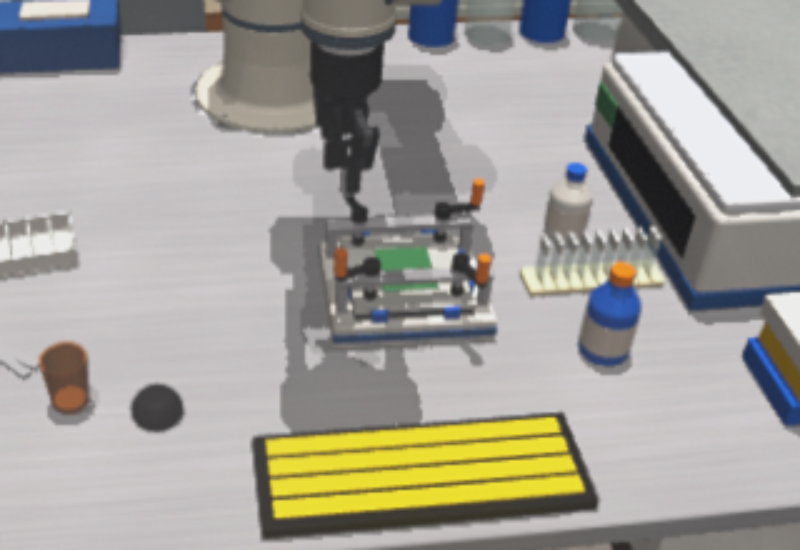

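The picture shows the chamber intact, with handles at (341,263), (484,268) and (478,192). The fourth is hidden behind the gripper at (350,170), and the bystanders are in place. The gripper blocks part of the lid, which spoils the tilt fit, so I'll back away and measure again.

```bash
python3 -m crank '{"jaw":[0.55,0.55,0.55,0.55,0.55,0.55,0.55,0.55],"linear":[[-0.5,0,0],[-0.5,0,0],[-0.5,0,0],[-0.5,0,0],[-0.5,0,0],[-0.5,0,0],[-0.5,0,0],[-0.5,0,0]],"spin":[0,0,0,0,0,0,0,0]}'|head -2
python3 -c "
from h import *
for n in('top','scene','top'):
    p=eyes.camera(n); print(n,[(round(fit(p,i,rad=9)[0],2)) for i in(1,2,3,4)]); c=cloud(p,np.ones((400,640),bool))
    for nm,z,w in(('lid',.051,.071),('housing',.034,.1)):
        l=(c[:,:2]-C)@RC; m=(abs(c[:,2]-z)<.0035)&(abs(l)<w).all(1)
        if nm=='lid': m&=abs(l[:,0])<.040
        q=c[m]
        for _ in range(3):
            A=np.c_[q[:,:2]-C,np.ones(len(q))]; k=np.linalg.lstsq(A,q[:,2],rcond=None)[0]; e=q[:,2]-A@k; q=q[abs(e)<2*e.std()]
        print(nm,len(q),np.round(k,4),round(e.std(),4))
"
```

```text
time_s: 31.38
eef_pos: [0.6902, -0.2298, 0.2357]
top [np.float64(1.81), np.float64(2.03), np.float64(1.93), np.float64(1.75)]
lid 1284 [-0.0016 -0.0027  0.0509] 0.0017
housing 652 [-0.0002 -0.0008  0.0335] 0.0016
scene [np.float64(1.82), np.float64(1.98), np.float64(1.99), np.float64(1.78)]
lid 299 [-0.0027 -0.0055  0.0511] 0.0014
housing 410 [0.     0.0006 0.0339] 0.0017
top [np.float64(1.81), np.float64(2.03), np.float64(1.95), np.float64(1.75)]
lid 1282 [ 0.0002 -0.0042  0.0509] 0.0017
housing 668 [ 0.0016 -0.0014  0.0335] 0.0016
```

```bash
cat > tilt.py <<'E'
from h import *
for nm,z in(('lid',.051),('housing',.034)):
  K_=[]
  for n in ['top']*10:
    p=eyes.camera(n); c=cloud(p,np.ones((400,640),bool))
    l=(c[:,:2]-C)@RC; m=(abs(c[:,2]-z)<.006)&(abs(l)<(.073 if nm=='lid' else .1)).all(1)
    if nm=='lid': m&=abs(l[:,0])<.040
    q=np.c_[l[m],c[m][:,2]]
    A=np.c_[q[:,:2],np.ones(len(q))]; k=np.linalg.lstsq(A,q[:,2],rcond=None)[0]; K_.append(k)
  print(nm,np.round(np.mean(K_,0),4),np.round(np.std(K_,0)/10**.5,4))
go(4,1.8,.180)
E
python3 tilt.py
```

```text
lid [ 0.0011 -0.002   0.0508] [0.0004 0.0003 0.    ]
housing [ 0.0011 -0.0002  0.0333] [0.0005 0.0002 0.    ]
t 32.53 lin [0.5016, 0.0058, 0.1147] spin -0.0855 rows>= 6.2 q6 -0.62 -0.41
```

```bash
python3 -c "
from h import *
print(job.sign_off())"
```

```text
the job is handed in; nothing more can be done
None
```

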